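# Photograph a batch of L brackets with a two-stage shutter button

## Robot

A 7-joint arm with a two-finger parallel gripper is mounted at the origin on a cart in front of the work surface, level with it; the furniture and walls round the work are solid. World frame = base frame: x ahead of the robot, y to its left, z up, the work surface at z = 0. Lengths are in m, angles in rad, forces in N, time in s.
With the tool pointing down it reaches from about 0.4 to 0.875 m from the base axis. Payload 19.3 kg.
Tool frame: the origin (TCP) lies on the centre line of the jaws, within the pads' length; the fingertips stand 25 mm ahead of it and the grasp point (between the pads) lies 6 mm ahead of it (tips_ahead is the distance from the TCP to the fingertips, in m); z points along the fingers, y is the direction in which the jaws open and shut (so a half turn about z gives the same grasp; the last joint's range is limited). The gripper opens to 85 mm and grips with 20 to 120 N. Pads are 22 mm wide; open, the fingers measure 114 mm over their backs; the gripper's body (76 mm by 85 mm) begins 54 mm behind the grasp point. The pads swing forward as they close: fully open they stand 13 mm farther back than shut.
Start: joints at [-1.184, 0.521, -0.036, 1.599, 0.021, 1.021, -0.113], TCP at [0.276, 0.561, 0.256] pointing down, gripper open.
Joint ranges: [-2.91, 2.91], [-0.3, 2.13], [-1.5, 1.42], [0.17, 2.43], [-1.26, 4.41], [0.16, 1.93], [-2.52, 2.52]. Speed limits (rad/s): [1.89, 1.89, 2.39, 2.39, 3.01, 3.01, 3.01].

## Interface

Orientations are given as [roll, pitch, yaw] about the fixed x, y, z axes, in that order (R = Rz(yaw) Ry(pitch) Rx(roll)).
In Python, from workcell import observe, grab_frame, job_done, outline_of, tips_ahead gives the robot as it stands. The module is installed in compiled form; this text tells all that it offers.
- The arm moves only by the tool move_arm, never from a script. Its argument "motion" is a list of rows, each a list of 2 entries, a list of its own where there are three numbers: the shift along the world's x, y, z in mm, then the turn, a rotation vector about the world's x, y, z in rad. A call has 1 to 12 rows; each row is the pose to reach, as a shift and turn from the pose commanded when the call began; what a row does not reach only later rows make up. A row lasts 1/8 s, in which the tool goes at most 62.5 mm and 10.7 degrees, less where a joint would pass 70% of its speed; a pose out of reach is approached as far as the arm can. A call with a gripper value outside its range is refused whole. "jaw" is the finger opening in mm, from 0 to 85.4, set as the call begins (left out, the last holds). The fingers move at their own pace and stop on an object; "grip_force" is the grip in N (left out, the last holds). Time passes only in rows, so rows that repeat a pose let the fingers close. It gives the time, the measured TCP pose, the force and the opening at its end, in the units of the state.
- observe(): the state, without advancing time (a new reading comes with each control period).
- grab_frame(name): name is "side" or "top"; returns a dict with "frame" (480x640x3 uint8, red, green, blue), "fx", "fy", "cx", "cy" (pixels), "dist" ([k1, k2, p1, p2, k3] as OpenCV has them; the pictures are not rectified), "T" (4x4, takes a point from camera to world coordinates). Camera axes: x right, y down, z forward; pixel columns grow to the right and rows downward; lengths in m; the calibration is good to about 2 mm. A picture is of the moment at which its call begins. There is no depth.
- job_done(): hands the job in, once; it reports no verdict.
Trained networks look in the newest picture that a camera, given by its name, has taken for a name from the list of things; names that differ only in an ending like _2 or _b are one class to them, and where a whole thing is asked for, a point or a joint stands for the part that bears it (a point fixed in the world has none). Each returns a list of dicts, best first, with "score" (0 to 1); they miss things now and then, are a little off and sometimes report something else, mostly with a low value. They report only what shows in the picture. A call takes as long as a camera call. They do not tell look-alikes from the thing itself.
- outline_of(label, camera): "pixels" (480x640 bool, what is visible of it) and "pixel" ([column, row] in pixels, amid what is visible of it).
The state is a dict: "clock": time; "qpos": joint angles; "qd": joint speeds; "joint_efforts": joint torques, N m; "position": TCP position; "tool_rot": TCP orientation; "force": force on the tool from outside, world axes, zero at the start; "moment": the same for the moment, N m; "grip_width": finger opening in m.
Only numpy, scipy, OpenCV 4.12 (cv2) and the standard library are available. Lean on these libraries where they do the work, as an engineer would, in place of code of your own. Each camera call takes 0.05 s, during which the arm holds its last target.

## Task

Take the small bottle off the photo stage and stand it in the small square tray, and stand every bracket from the parts tray upright in a marked bay of its own with its toe pointing the way the arrow points, turning round only the mirrored ones. When all stand still in their bays, press the camera's button to its first click and keep it there for a good second to focus, then press it right down for a moment to take the picture, and let it go. At the end stand all the brackets back upright in the parts tray, leaving the bottle in its tray and the other things on the bench alone.

Things in the scene. Friction and masses are not known exactly. Their poses are not given: they have to be found in the camera images.
- bracket_a_post (a point): aluminium L bracket, standard hand, 0.25 kg, may be absent: heavy sole 70x52x8 mm; post 24 (along the sole) x 20 mm on one end, top 96 mm up; the rest is the toe, with a thin rib from the post (40 mm up). 17 mm boss on the post's -y face, 32 mm up. Point: on the post's axis, 48 mm above the underside; x points to the toe (its end 58 mm on), z up
- bracket_b_post (a point): aluminium L bracket, mirror image of the standard, 0.25 kg, may be absent: heavy sole 70x52x8 mm; post 24 (along the sole) x 20 mm on one end, top 96 mm up; the rest is the toe, with a thin rib from the post (40 mm up). 17 mm boss on the post's +y face, 32 mm up. Point: on the post's axis, 48 mm above the underside; x points to the toe (its end 58 mm on), z up
- bracket_c_post (a point): aluminium L bracket, standard hand, 0.25 kg, may be absent: heavy sole 70x52x8 mm; post 24 (along the sole) x 20 mm on one end, top 96 mm up; the rest is the toe, with a thin rib from the post (40 mm up). 17 mm boss on the post's -y face, 32 mm up. Point: on the post's axis, 48 mm above the underside; x points to the toe (its end 58 mm on), z up
- bracket_d_post (a point): aluminium L bracket, mirror image of the standard, 0.25 kg, may be absent: heavy sole 70x52x8 mm; post 24 (along the sole) x 20 mm on one end, top 96 mm up; the rest is the toe, with a thin rib from the post (40 mm up). 17 mm boss on the post's +y face, 32 mm up. Point: on the post's axis, 48 mm above the underside; x points to the toe (its end 58 mm on), z up
- photo_stage: grey photo stage, fixed: board 270 mm (its x) x 175 mm (y from -60 to +115 mm), top 12 mm above the bench; origin on the bench below the middle of the bay row, x along the row to the end with the arrow; a white light panel, top 112 mm above the bench, stands along its +y side at y = 99 to 113 mm
- bay0 (a point): cross where the axis of a bracket's post belongs in bay 0 (0 nearest the robot), on the board's top, 12 mm above the bench. A bay is a thin black frame 78x66 mm drawn on the board; the sole's centre comes 23 mm from this cross towards the arrow, in the middle of the frame; bays are 78 mm apart
- bay1 (a point): cross where the axis of a bracket's post belongs in bay 1 (0 nearest the robot), on the board's top, 12 mm above the bench. A bay is a thin black frame 78x66 mm drawn on the board; the sole's centre comes 23 mm from this cross towards the arrow, in the middle of the frame; bays are 78 mm apart
- bay2 (a point): cross where the axis of a bracket's post belongs in bay 2 (0 nearest the robot), on the board's top, 12 mm above the bench. A bay is a thin black frame 78x66 mm drawn on the board; the sole's centre comes 23 mm from this cross towards the arrow, in the middle of the frame; bays are 78 mm apart
- arrow_tip (a point): tip of the flat dark arrow on the board at the far end of the photo stage; the arrow points along the stage's x axis, the way the toes must point
- shutter_top (a point): middle of the top face of the camera's round release button, 27 mm across, top 123 mm above the bench when free, pressed straight down. The bench camera is fixed: black body 116x46 mm, 99 mm high, lens towards the stage; a 38 mm ring round the button is 107 mm high. The top sinks by the sum of the two joints
- shutter_half (a joint): first stage of the button, m: 0 free, 0.006 at the first click (about 1 N starts it, 2.5 N brings it to the click). Then nothing moves until about 5.5 N. Springs back
- shutter_full (a joint): second stage, m: 0 until the push passes about 5.5 N, 0.006 right down, at about 8 N. Springs back
- parts_tray: low dark steel tray, fixed, outside 132 mm (x) x 320 mm (y) x 18 mm high, wall 4 mm, floor 4 mm above the bench; origin on the bench under its middle. The brackets start in it, in a row along y 75 mm apart. The post and clamp lever of the fixed jig (330 to 400 mm high) stand about 90 mm behind it: carry things to the stage by way of x = 0.42, y = 0.03 m
- bottle_mid (a point): upright small bottle with a pointed cap, 34 mm across, 85 mm high, 45 g; this point on its axis, 42.5 mm above its foot. Starts on the photo stage
- bottle_tray: small dark square tray, fixed, outside 84x84x16 mm, wall 4 mm, floor 4 mm above the bench; origin on the bench under its middle
- multimeter: hand multimeter, 178x90x50 mm, lying; bystander, leave it
- grease_tin: flat round tin, 66 mm across, 36 mm high; bystander, leave it
- small_carton: small closed carton, 58x71x98 mm, upright; bystander, leave it
Things that resemble listed ones, but are neither listed nor needed, are in the scene too. Leave any pink look-alike of the part that bears bracket_d_post alone.

How it is judged:
By the outcome, as a careful person would: the job done as asked, in the order asked, and still so for the second after the job is handed in, with the robot touching nothing.
Of bracket_a, bracket_b, bracket_c, bracket_d only 2 to 3 are there at a start; the rules pass over those that are not, and their reading is None.
At some moment in a run one of bracket_a, bracket_b, bracket_c, bracket_d may be knocked a few centimetres aside while the robot is not near it.
It also fails if it takes over 210 s, if anything falls off the work surface, if the arm or the gripper's body presses on something with over 40 N, if the wrist force passes 120 N, or if a joint passes its speed limit or range.

## Working session

There is one attempt and no reset: what is moved stays moved. The work goes in short steps, Python scripts to look and compute and a tool call to move; the robot and the scene stay as the last step left them, time stands still between calls to the robot, and variables do not carry over. Pictures are saved under pics/ and viewed, and the job is handed in when it is done.

Besides the shell and the picture viewer there is one more tool, called after ">>>" in YAML: its name, and indented under it one key for each argument. move_arm: Moves the arm, as the interface text tells. Its arguments: {"type":"object","properties":{"motion":{"type":"array"},"jaw":{"type":"number"},"grip_force":{"type":"number"}},"required":["motion"]}

```bash
mkdir -p pics; ls; cat > h.py <<'E'
import numpy as np, cv2
from workcell import observe, grab_frame, job_done, outline_of, tips_ahead
def K(f): return np.array([[f['fx'],0,f['cx']],[0,f['fy'],f['cy']],[0,0,1.]])
def ray(f,uv):
    p=cv2.undistortPoints(np.array([[uv]],float),K(f),np.array(f['dist'],float))[0,0]
    T=np.array(f['T']); d=T[:3,:3]@np.array([p[0],p[1],1.]); return T[:3,3],d
def atz(f,uv,z):
    o,d=ray(f,uv); return o+d*(z-o[2])/d[2]
def proj(f,P):
    T=np.array(f['T']); Ti=np.linalg.inv(T); P=np.atleast_2d(np.array(P,float))
    r=cv2.Rodrigues(Ti[:3,:3])[0]
    return cv2.projectPoints(P,r,Ti[:3,3],K(f),np.array(f['dist'],float))[0][:,0]
def save(im,name,s=1.0):
    if s!=1: im=cv2.resize(im,None,fx=s,fy=s,interpolation=cv2.INTER_CUBIC)
    cv2.imwrite('pics/'+name+'.png',im[:,:,::-1])
E
python3 - <<'E'
from h import *
np.set_printoptions(precision=3,suppress=True)
s=observe(); print(s); print(tips_ahead if not callable(tips_ahead) else tips_ahead())
for n in ['top','side']:
    f=grab_frame(n); save(f['frame'],n+'0'); print(n,f['fx'],f['dist'],np.array(f['T']))
E
```

```text
pics
{'clock': 0.0, 'qpos': array([-1.184,  0.522, -0.036,  1.6  ,  0.021,  1.021, -0.113]), 'qd': array([-0.001, -0.001,  0.001,  0.001, -0.   , -0.001, -0.   ]), 'joint_efforts': array([  0.001, -92.712,   1.981, -36.995,   0.018,   0.008,   0.   ]), 'position': array([0.276, 0.561, 0.256]), 'tool_rot': array([-3.141,  0.   ,  2.685]), 'force': array([ 0.273, -0.088, -0.505]), 'moment': array([0.057, 0.019, 0.027]), 'grip_width': 0.08559875470340243}
0.025
top 621.8236078805803 [-0.073  0.     0.     0.     0.   ] [[ 0.056 -0.976  0.21   0.251]
 [-0.998 -0.057  0.006  0.027]
 [ 0.006 -0.21  -0.978  1.312]
 [ 0.     0.     0.     1.   ]]
side 513.934139910021 [-0.073  0.     0.     0.     0.   ] [[ 0.822 -0.293  0.488 -0.049]
 [-0.569 -0.429  0.702 -0.785]
 [ 0.003 -0.855 -0.519  0.673]
 [ 0.     0.     0.     1.   ]]
```

View pics/top0.png

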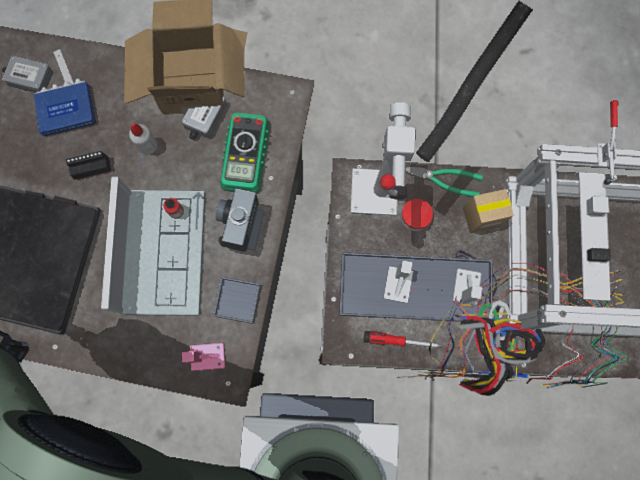

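View pics/side0.png

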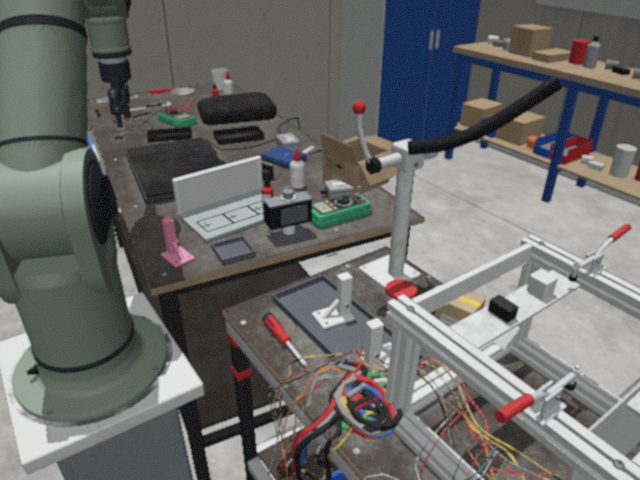

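```bash
python3 - <<'E'
from h import *
np.set_printoptions(precision=3,suppress=True)
f=grab_frame('top'); g=grab_frame('side')
save(f['frame'][235:345,320:520],'tray_top',4); save(f['frame'][170:380,90:290],'stage_top',2.8)
save(g['frame'][250:370,260:420],'tray_side',4.5); save(g['frame'][140:275,150:380],'stage_side',3.4)
for cam,fr in (('top',f),('side',g)):
    for l in ['bracket_a_post','bracket_b_post','bottle_mid','bottle_tray','parts_tray','photo_stage','shutter_top']:
        for d in outline_of(l,cam): print(cam,l,round(d['score'],2),np.array(d['pixel']),d['pixels'].sum())
print(observe()['clock'])
E
```

```text
top bracket_b_post 0.19 [241.  215.1] 159
top bottle_mid 0.67 [172.3 207.4] 311
top bottle_mid 0.28 [237.3 212.7] 126
top bottle_tray 0.63 [237.8 301.3] 1643
top parts_tray 0.96 [410.1 285.4] 7222
top photo_stage 0.77 [150.6 255.5] 11670
top shutter_top 0.69 [238.7 213. ] 158
side bottle_mid 0.67 [267.4 188.5] 205
side bottle_tray 0.74 [231.5 250.1] 860
side bottle_tray 0.56 [286.9 194.2] 99
side parts_tray 0.74 [315.2 324.8] 4154
side photo_stage 0.94 [221.9 197. ] 5544
side shutter_top 0.43 [289.4 193.6] 94
side shutter_top 0.35 [462.2 313.3] 963
0.9
```

View pics/tray_top.png

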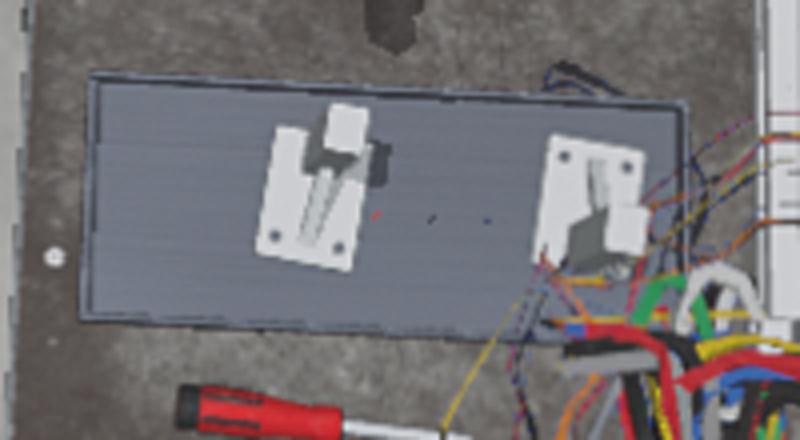

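View pics/stage_top.png

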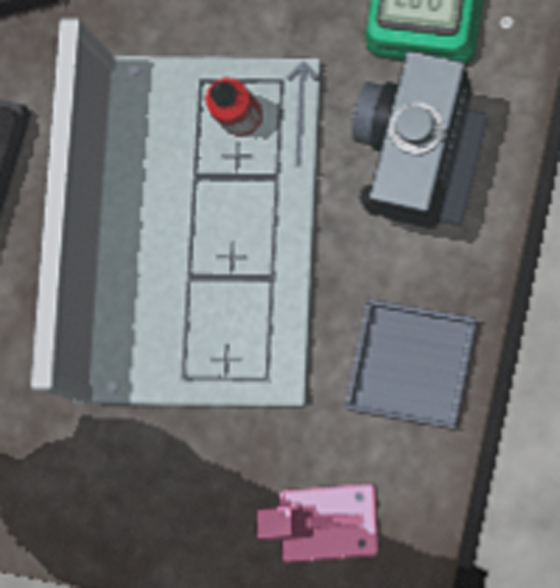

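View pics/tray_side.png

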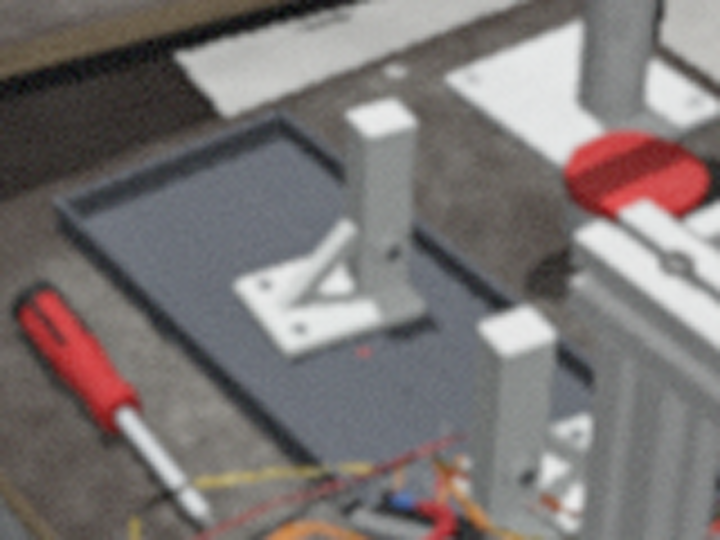

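View pics/stage_side.png

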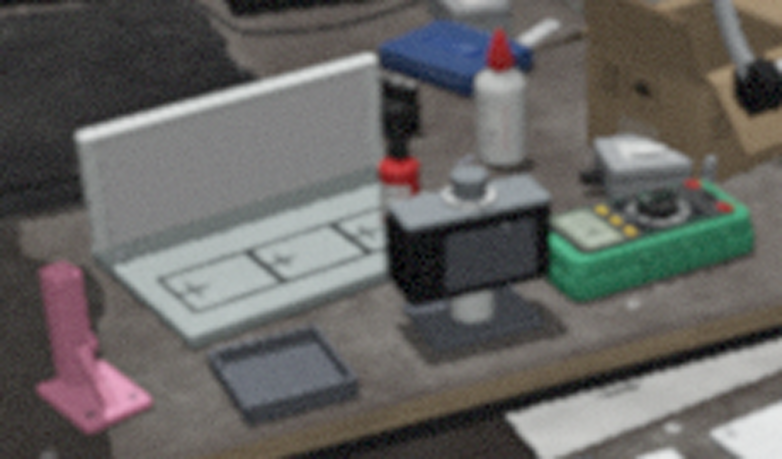

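```bash
python3 - <<'E'
from h import *
np.set_printoptions(precision=4,suppress=True)
f=grab_frame('top'); g=grab_frame('side')
s=lambda p,o,k: ((p[0]+.5)/k+o[0]-.5,(p[1]+.5)/k+o[1]-.5)
T=lambda p: s(p,(90,170),2.8); R=lambda p: s(p,(320,235),4)
for n,p in dict(b2=(237,156),b1=(232,257),b0=(227,359),tip=(302,64)).items(): print(n,atz(f,T(p),.012))
for n,p in dict(c1=(320,58),c2=(305,405)).items(): print('board',n,atz(f,T(p),.012))
for n,p in dict(bt1=(370,300),bt2=(478,318),bt3=(458,428),bt4=(350,410)).items(): print('btray',n,atz(f,T(p),.016))
print('button',atz(f,T((415,124)),.123), 'from side',atz(g,s((469,172),(150,140),3.4),.123))
print('bottle captop',atz(f,T((226,95)),.097))
for n,p in dict(t1=(94,73),t2=(690,100),t4=(80,320)).items(): print('tray',n,atz(f,R(p),.018))
# bracket1: top quad, sole corners
for n,p in dict(tl=(333,103),tr=(371,108),br=(362,155),bl=(322,147)).items(): print('br1 top',n,atz(f,R(p),.100))
for n,p in dict(tl=(277,126),bl=(256,253),br=(351,272)).items(): print('br1 sole',n,atz(f,R(p),.012))
for n,p in dict(tl=(614,204),tr=(650,205),br=(645,257),bl=(606,252)).items(): print('br2 top',n,atz(f,R(p),.100))
for n,p in dict(tl=(552,135),tr=(647,153),bl=(532,262)).items(): print('br2 sole',n,atz(f,R(p),.012))
S=lambda p: s(p,(260,250),4.5)
for n,p in dict(l=(346,116),t=(378,99),r=(417,117),b=(388,138)).items(): print('side br1 top',n,atz(g,S(p),.100))
for n,p in dict(l=(478,328),t=(515,306),r=(556,330),b=(519,354)).items(): print('side br2 top',n,atz(g,S(p),.100))
E
```

```text
b2 [0.5357 0.3354 0.012 ]
b1 [0.4571 0.3311 0.012 ]
b0 [0.3797 0.327  0.012 ]
tip [0.6116 0.2925 0.012 ]
board c1 [0.6172 0.279  0.012 ]
board c2 [0.349  0.2652 0.012 ]
btray bt1 [0.43   0.2229 0.016 ]
btray bt2 [0.4212 0.1408 0.016 ]
btray bt3 [0.3385 0.1496 0.016 ]
btray bt4 [0.347  0.2307 0.016 ]
button [0.5416 0.1859 0.123 ] from side [0.5426 0.1892 0.123 ]
bottle captop [0.5617 0.328  0.097 ]
tray t1 [ 0.4956 -0.0293  0.018 ]
tray t2 [ 0.499  -0.3469  0.018 ]
tray t4 [ 0.365  -0.0282  0.018 ]
br1 top tl [ 0.4718 -0.1447  0.1   ]
br1 top tr [ 0.4703 -0.1637  0.1   ]
br1 top br [ 0.4465 -0.1598  0.1   ]
br1 top bl [ 0.4494 -0.1399  0.1   ]
br1 sole tl [ 0.4737 -0.1278  0.012 ]
br1 sole bl [ 0.4057 -0.119   0.012 ]
br1 sole br [ 0.3984 -0.1692  0.012 ]
br2 top tl [ 0.4291 -0.2852  0.1   ]
br2 top tr [ 0.4296 -0.3031  0.1   ]
br2 top br [ 0.4037 -0.3007  0.1   ]
br2 top bl [ 0.4051 -0.2814  0.1   ]
br2 sole tl [ 0.4771 -0.2744  0.012 ]
br2 sole tr [ 0.4703 -0.3255  0.012 ]
br2 sole bl [ 0.4089 -0.2645  0.012 ]
side br1 top l [ 0.4462 -0.1421  0.1   ]
side br1 top t [ 0.4653 -0.1397  0.1   ]
side br1 top r [ 0.4709 -0.1599  0.1   ]
side br1 top b [ 0.4513 -0.165   0.1   ]
side br2 top l [ 0.4047 -0.2817  0.1   ]
side br2 top t [ 0.4245 -0.2798  0.1   ]
side br2 top r [ 0.4282 -0.2994  0.1   ]
side br2 top b [ 0.4078 -0.3019  0.1   ]
```

View pics/bottle.png

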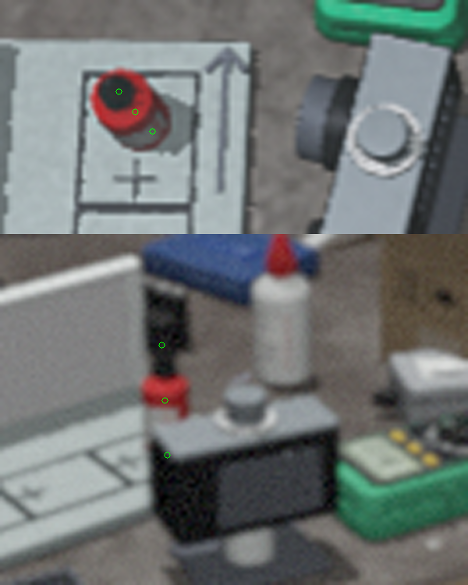

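>>> move_arm:
  motion:
    - [[32, -26, 0], [0, 0, 0.06]]
    - [[64, -52, 0], [0, 0, 0.12]]
    - [[96, -78, 0], [0, 0, 0.18]]
    - [[128, -104, 0], [0, 0, 0.24]]
    - [[160, -130, 0], [0, 0, 0.3]]
    - [[192, -156, 0], [0, 0, 0.36]]
    - [[224, -182, 0], [0, 0, 0.42]]
    - [[256, -208, 0], [0, 0, 0.48]]
    - [[275, -224, -20], [0, 0, 0.51]]
    - [[286, -233, -50], [0, 0, 0.51]]
    - [[286, -233, -80], [0, 0, 0.51]]
    - [[286, -233, -80], [0, 0, 0.51]]
  jaw: 70

```text
clock: 2.7
position: [0.5608, 0.3273, 0.1745]
tool_rot: [-3.14, -0.003, -3.089]
force: [-0.2, 0.2, 1.2]
grip_width: 0.0703
```

```bash
python3 - <<'E'
from h import *
np.set_printoptions(precision=4,suppress=True)
print(observe()['position'],observe()['qpos'])
f=grab_frame('top'); g=grab_frame('side')
a=cv2.resize(f['frame'][150:270,80:280],None,fx=3.5,fy=3.5); b=cv2.resize(g['frame'][120:240,180:380],None,fx=3.5,fy=3.5)
save(np.vstack([a,b]),'pre_b',.7)
E
```

```text
[0.5608 0.3273 0.1745] [-0.5554  0.6506 -0.0985  1.5969  0.0756  0.9015  0.9428]
```

View pics/pre_b.png

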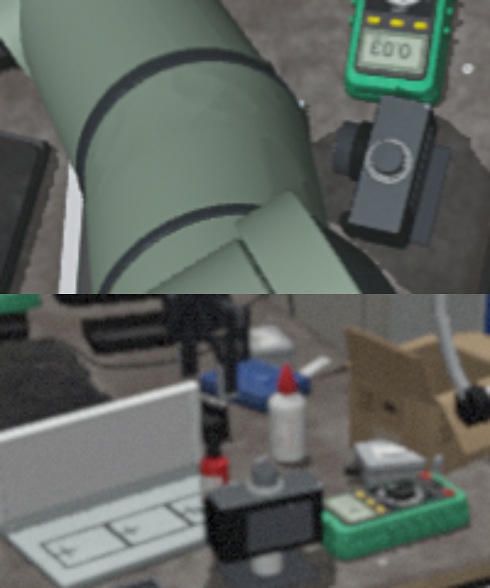

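>>> move_arm:
  motion:
    - [[0, 0, -25], [0, 0, 0]]
    - [[0, 0, -50], [0, 0, 0]]
    - [[0, 0, -75], [0, 0, 0]]
    - [[0, 0, -95], [0, 0, 0]]
    - [[0, 0, -112], [0, 0, 0]]
    - [[0, 0, -112], [0, 0, 0]]
    - [[0, 0, -112], [0, 0, 0]]

```text
clock: 3.68
position: [0.5621, 0.3282, 0.0651]
tool_rot: [3.141, 0.001, -3.088]
force: [-0.2, -0.1, 0.4]
grip_width: 0.0697
```

>>> move_arm:
  motion:
    - [[0, 0, 0], [0, 0, 0]]
    - [[0, 0, 0], [0, 0, 0]]
    - [[0, 0, 0], [0, 0, 0]]
    - [[0, 0, 0], [0, 0, 0]]
    - [[0, 0, 0], [0, 0, 0]]
    - [[0, 0, 0], [0, 0, 0]]
  jaw: 25
  grip_force: 25

```text
clock: 4.42
position: [0.5621, 0.3282, 0.065]
tool_rot: [3.141, 0.001, -3.088]
force: [0.3, -0.2, 6.7]
grip_width: 0.0356
```

>>> move_arm:
  motion:
    - [[0, 0, 15], [0, 0, 0]]
    - [[0, 0, 40], [0, 0, 0]]
    - [[0, 0, 65], [0, 0, 0]]
    - [[-15, 0, 85], [0, 0, 0]]
    - [[-45, 0, 90], [0, 0, 0]]
    - [[-75, 0, 90], [0, 0, 0]]
    - [[-105, 0, 90], [0, 0, 0]]
    - [[-135, -15, 90], [0, 0, 0]]
    - [[-160, -35, 90], [0, 0, 0]]
    - [[-178, -65, 90], [0, 0, 0]]
    - [[-178, -95, 90], [0, 0, 0]]
    - [[-178, -120, 90], [0, 0, 0]]

```text
clock: 5.92
position: [0.3837, 0.2069, 0.1552]
tool_rot: [3.141, 0.001, -3.089]
force: [0.3, -0.7, -1.2]
grip_width: 0.0355
```

>>> move_arm:
  motion:
    - [[0, -15, 0], [0, 0, 0]]
    - [[0, -22, 0], [0, 0, 0]]
    - [[0, -22, 0], [0, 0, 0]]
    - [[0, -22, 0], [0, 0, 0]]

```text
clock: 6.42
position: [0.3837, 0.1867, 0.1543]
tool_rot: [3.141, 0.0, -3.088]
force: [0.1, 0.2, -1.3]
grip_width: 0.0356
```

```bash
python3 - <<'E'
from h import *
np.set_printoptions(precision=4,suppress=True)
print(observe()['position'],observe()['grip_width'])
f=grab_frame('top'); g=grab_frame('side')
a=cv2.resize(f['frame'][180:360,140:340],None,fx=3.5,fy=3.5); b=cv2.resize(g['frame'][120:300,160:360],None,fx=3.5,fy=3.5)
save(np.hstack([a,b]),'pre_bp',.57)
c=np.array([.384,.186]); print(proj(g,[(*c,.016)]))
E
```

```text
[0.3837 0.1867 0.1543] 0.03557849239802954
[[233.433  247.2197]]
```

View pics/pre_bp.png

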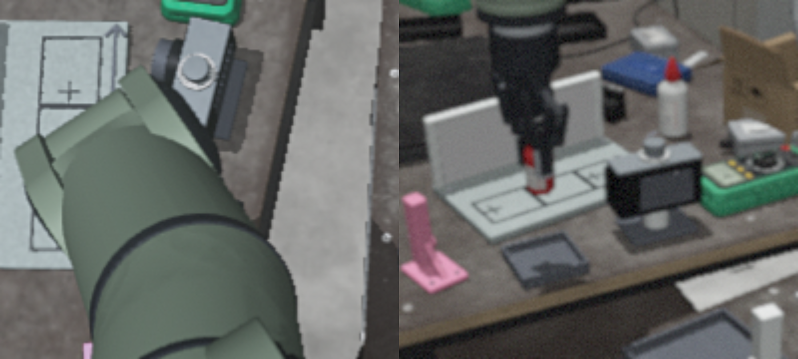

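>>> move_arm:
  motion:
    - [[0, 0, -25], [0, 0, 0]]
    - [[0, 0, -50], [0, 0, 0]]
    - [[0, 0, -72], [0, 0, 0]]
    - [[0, 0, -85], [0, 0, 0]]
    - [[0, 0, -91], [0, 0, 0]]
    - [[0, 0, -96], [0, 0, 0]]
    - [[0, 0, -96], [0, 0, 0]]
    - [[0, 0, -96], [0, 0, 0]]

```text
clock: 7.52
position: [0.3839, 0.186, 0.0587]
tool_rot: [3.141, 0.001, -3.088]
force: [0.9, 0.4, -0.3]
grip_width: 0.0354
```

>>> move_arm:
  motion:
    - [[0, 0, -1], [0, 0, 0]]
    - [[0, 0, -2], [0, 0, 0]]
    - [[0, 0, -2], [0, 0, 0]]

```text
clock: 7.9
position: [0.3841, 0.1863, 0.0566]
tool_rot: [3.141, 0.001, -3.088]
force: [-0.7, 0.7, 8.7]
grip_width: 0.0357
```

>>> move_arm:
  motion:
    - [[0, 0, 0], [0, 0, 0]]
    - [[0, 0, 0], [0, 0, 0]]
    - [[0, 0, 0], [0, 0, 0]]
    - [[0, 0, 0], [0, 0, 0]]
    - [[0, 0, 15], [0, 0, 0]]
    - [[0, 0, 40], [0, 0, 0]]
    - [[0, 0, 65], [0, 0, 0]]
    - [[0, 0, 90], [0, 0, 0]]
    - [[0, 0, 115], [0, 0, 0]]
    - [[0, 0, 140], [0, 0, 0]]
    - [[0, 0, 165], [0, 0, 0]]
    - [[0, 0, 165], [0, 0, 0]]
  jaw: 70

```text
clock: 9.4
position: [0.3843, 0.1862, 0.2226]
tool_rot: [3.14, 0.002, -3.089]
force: [-0.1, -0.8, -0.5]
grip_width: 0.0701
```

```bash
python3 - <<'E'
from h import *
np.set_printoptions(precision=4,suppress=True)
print(observe()['position'],observe()['qpos'])
f=grab_frame('top'); g=grab_frame('side')
save(f['frame'],'t1'); b=cv2.resize(g['frame'][120:300,160:360],None,fx=3.5,fy=3.5)
save(b,'s1',.8); save(cv2.resize(f['frame'][235:345,320:520],None,fx=4,fy=4),'tr1')
E
```

```text
[0.3843 0.1862 0.2226] [-0.4813  0.2592 -0.129   2.1273  0.0485  0.7549  0.9824]
```

View pics/s1.png

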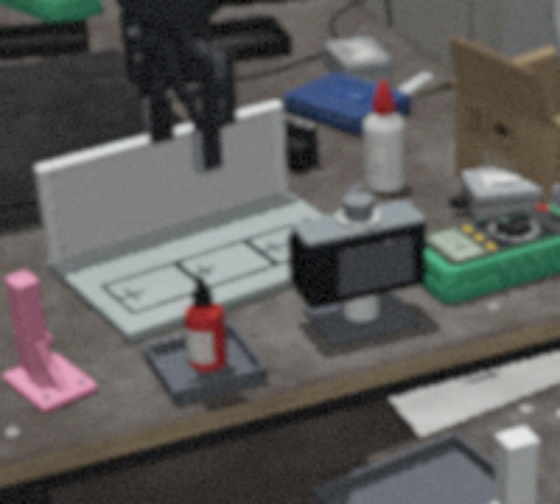

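View pics/tr1.png

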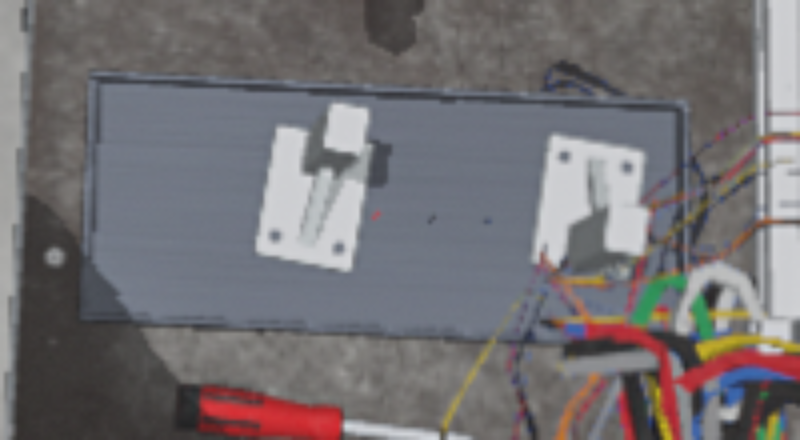

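>>> move_arm:
  motion:
    - [[3, -13, 0], [0, 0, -0.17]]
    - [[6, -26, 0], [0, 0, -0.34]]
    - [[9, -39, 0], [0, 0, -0.51]]
    - [[12, -52, 0], [0, 0, -0.68]]
    - [[15, -65, 0], [0, 0, -0.85]]
    - [[18, -78, 0], [0, 0, -1.02]]
    - [[21, -91, 0], [0, 0, -1.19]]
    - [[24, -104, 0], [0, 0, -1.36]]
    - [[27, -117, 0], [0, 0, -1.53]]
    - [[30, -130, 0], [0, 0, -1.7]]
    - [[33, -143, 0], [0, 0, -1.87]]
    - [[36, -156, 0], [0, 0, -2.04]]

```text
clock: 11.0
position: [0.4193, 0.0293, 0.2205]
tool_rot: [-3.141, 0.001, 1.149]
force: [1.3, -0.2, -0.2]
grip_width: 0.0702
```

>>> move_arm:
  motion:
    - [[5, -23, 0], [0, 0, -0.17]]
    - [[10, -46, 0], [0, 0, -0.34]]
    - [[15, -68, 0], [0, 0, -0.51]]
    - [[20, -91, 0], [0, 0, -0.68]]
    - [[25, -114, 0], [0, 0, -0.85]]
    - [[30, -137, 0], [0, 0, -1.02]]
    - [[35, -160, 0], [0, 0, -1.19]]
    - [[39, -182, 0], [0, 0, -1.295]]
    - [[39, -182, 0], [0, 0, -1.295]]
    - [[39, -182, 0], [0, 0, -1.295]]

```text
clock: 12.25
position: [0.4585, -0.1518, 0.2209]
tool_rot: [3.142, 0.001, -0.138]
force: [-0.7, -0.1, -0.1]
grip_width: 0.0701
```

>>> move_arm:
  motion:
    - [[0, 0, -25], [0, 0, 0]]
    - [[0, 0, -50], [0, 0, 0]]
    - [[0, 0, -75], [0, 0, 0]]
    - [[0, 0, -100], [0, 0, 0]]
    - [[0, 0, -122], [0, 0, 0]]
    - [[0, 0, -139], [0, 0, 0]]
    - [[0, 0, -139], [0, 0, 0]]
    - [[0, 0, -139], [0, 0, 0]]

```text
clock: 13.25
position: [0.4589, -0.1521, 0.0829]
tool_rot: [-3.142, -0.001, -0.14]
force: [0.9, -0.3, -1.1]
grip_width: 0.0697
```

```bash
python3 - <<'E'
from h import *
np.set_printoptions(precision=4,suppress=True)
print(observe()['position'])
g=grab_frame('side')
save(g['frame'][200:370,240:440],'s2',4)
E
```

```text
[ 0.4589 -0.1521  0.0829]
```

View pics/s2.png

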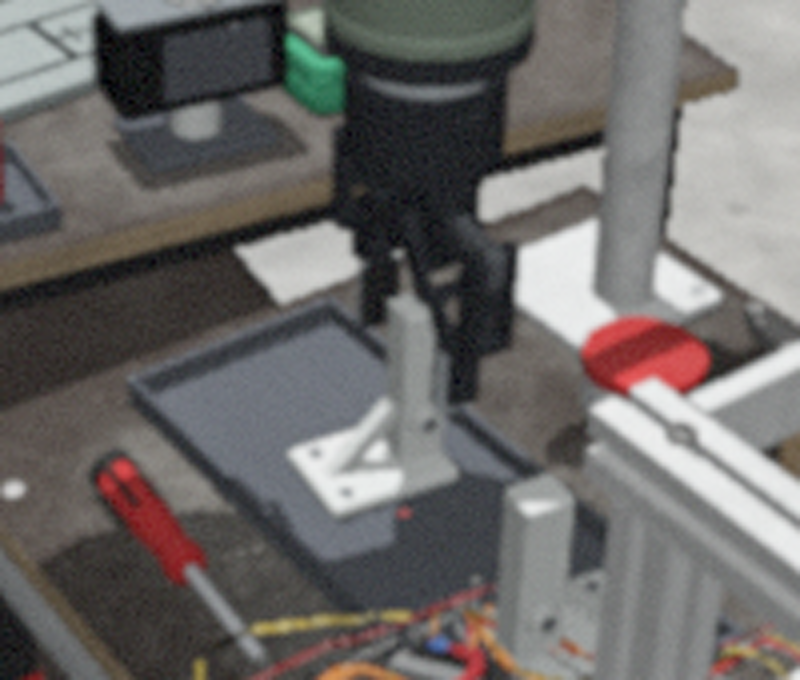

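>>> move_arm:
  motion:
    - [[0, 0, 0], [0, 0, 0]]
    - [[0, 0, 0], [0, 0, 0]]
    - [[0, 0, 0], [0, 0, 0]]
    - [[0, 0, 0], [0, 0, 0]]
    - [[0, 0, 0], [0, 0, 0]]
    - [[0, 0, 0], [0, 0, 0]]
    - [[0, 0, 0], [0, 0, 0]]
    - [[0, 0, 5], [0, 0, 0]]
    - [[0, 0, 10], [0, 0, 0]]
    - [[0, 0, 10], [0, 0, 0]]
  jaw: 8
  grip_force: 70

```text
clock: 14.55
position: [0.4588, -0.1521, 0.0927]
tool_rot: [3.142, -0.001, -0.14]
force: [0.3, -0.1, -3.1]
grip_width: 0.0193
```

>>> move_arm:
  motion:
    - [[0, 0, 25], [0, 0, 0]]
    - [[0, 0, 50], [0, 0, 0]]
    - [[0, 0, 75], [0, 0, 0]]
    - [[0, 10, 100], [0, 0, 0]]
    - [[-5, 30, 125], [0, 0, 0]]
    - [[-10, 55, 145], [0, 0, 0.1]]
    - [[-16, 80, 157], [0, 0, 0.2]]
    - [[-22, 105, 157], [0, 0, 0.35]]
    - [[-28, 130, 157], [0, 0, 0.5]]
    - [[-34, 155, 157], [0, 0, 0.65]]
    - [[-39, 182, 157], [0, 0, 0.8]]
    - [[-36, 205, 157], [0, 0, 0.95]]

```text
clock: 16.05
position: [0.4221, 0.0538, 0.2493]
tool_rot: [-3.141, -0.0, 0.815]
force: [0.5, -0.4, -2.7]
grip_width: 0.0191
```

>>> move_arm:
  motion:
    - [[2, 20, 0], [0, 0, 0.15]]
    - [[4, 40, 0], [0, 0, 0.3]]
    - [[6, 60, 0], [0, 0, 0.45]]
    - [[8, 80, 0], [0, 0, 0.6]]
    - [[10, 100, 0], [0, 0, 0.75]]
    - [[12, 120, 0], [0, 0, 0.9]]
    - [[15, 140, 0], [0, 0, 1.05]]
    - [[20, 160, 0], [0, 0, 1.2]]
    - [[28, 180, 0], [0, 0, 1.35]]
    - [[36, 200, 0], [0, 0, 1.5]]
    - [[46, 220, 0], [0, 0, 1.65]]
    - [[58, 240, 0], [0, 0, 1.8]]

```text
clock: 17.55
position: [0.4808, 0.2934, 0.2491]
tool_rot: [-3.141, -0.0, 2.615]
force: [-0.5, 0.3, -3.4]
grip_width: 0.019
```

>>> move_arm:
  motion:
    - [[12, 9, 0], [0, 0, 0.15]]
    - [[24, 18, 0], [0, 0, 0.3]]
    - [[36, 27, 0], [0, 0, 0.45]]
    - [[48, 36, 0], [0, 0, 0.585]]
    - [[55, 42, 0], [0, 0, 0.585]]
    - [[55, 42, -20], [0, 0, 0.585]]
    - [[55, 42, -45], [0, 0, 0.585]]
    - [[55, 42, -70], [0, 0, 0.585]]
    - [[55, 42, -95], [0, 0, 0.585]]
    - [[55, 42, -120], [0, 0, 0.585]]
    - [[55, 42, -135], [0, 0, 0.585]]
    - [[55, 42, -135], [0, 0, 0.585]]

```text
clock: 19.05
position: [0.5353, 0.3347, 0.1136]
tool_rot: [-3.141, -0.001, -3.09]
force: [-0.3, -1.4, -3.5]
grip_width: 0.019
```

```bash
python3 - <<'E'
from h import *
np.set_printoptions(precision=4,suppress=True)
print(observe()['position'],observe()['tool_rot'])
g=grab_frame('side');f=grab_frame('top')
save(g['frame'][110:260,160:360],'s3',4); save(f['frame'],'t3')
E
```

```text
[0.5353 0.3347 0.1136] [-3.1406 -0.0013 -3.0898]
```

View pics/s3.png

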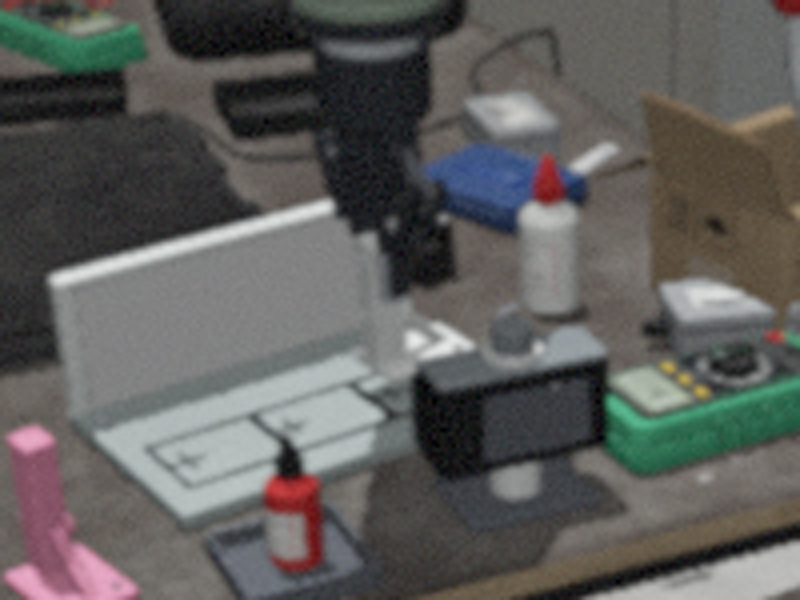

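View pics/t3.png

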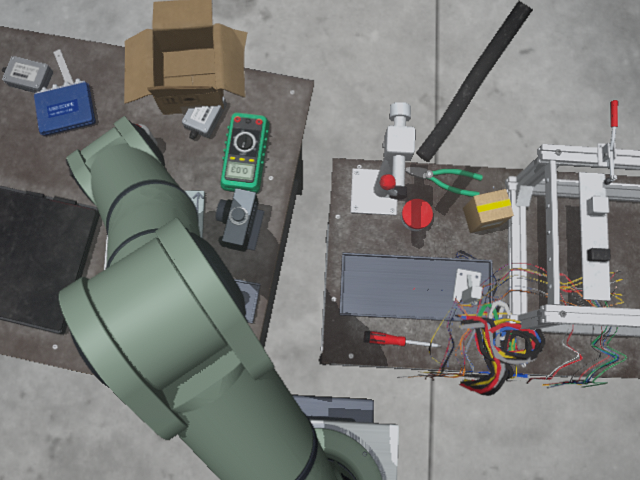

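>>> move_arm:
  motion:
    - [[0, 0, -10], [0, 0, 0]]
    - [[0, 0, -17], [0, 0, 0]]
    - [[0, 0, -21], [0, 0, 0]]
    - [[0, 0, -21], [0, 0, 0]]
    - [[0, 0, -22], [0, 0, 0]]
    - [[0, 0, -22], [0, 0, 0]]

```text
clock: 19.9
position: [0.5358, 0.3349, 0.0924]
tool_rot: [3.142, 0.0, -3.088]
force: [-0.0, 0.7, -3.1]
grip_width: 0.0193
```

>>> move_arm:
  motion:
    - [[0, 0, -1], [0, 0, 0]]
    - [[0, 0, -1.5], [0, 0, 0]]
    - [[0, 0, -1.5], [0, 0, 0]]

```text
clock: 20.27
position: [0.5357, 0.3349, 0.0908]
tool_rot: [-3.142, -0.0, -3.088]
force: [0.1, 0.2, -3.1]
grip_width: 0.0191
```

>>> move_arm:
  motion:
    - [[0, 0, -0.8], [0, 0, 0]]
    - [[0, 0, -0.8], [0, 0, 0]]

```text
clock: 20.52
position: [0.5358, 0.3349, 0.0905]
tool_rot: [3.142, 0.0, -3.089]
force: [-3.3, -2.4, 6.5]
grip_width: 0.0192
```

Contact. Release and lift.

>>> move_arm:
  motion:
    - [[0, 0, 0], [0, 0, 0]]
    - [[0, 0, 0], [0, 0, 0]]
    - [[0, 0, 0], [0, 0, 0]]
    - [[0, 0, 0], [0, 0, 0]]
    - [[0, 0, 20], [0, 0, 0]]
    - [[0, 0, 45], [0, 0, 0]]
    - [[0, 0, 70], [0, 0, 0]]
    - [[0, 0, 95], [0, 0, 0]]
    - [[-10, -20, 120], [0, 0, 0]]
    - [[-25, -45, 135], [0, 0, 0]]
    - [[-40, -70, 135], [0, 0, 0]]
    - [[-55, -95, 135], [0, 0, 0]]
  jaw: 65

```text
clock: 22.02
position: [0.4803, 0.2392, 0.2266]
tool_rot: [3.141, 0.002, -3.089]
force: [0.1, 0.4, 0.2]
grip_width: 0.0651
```

```bash
python3 - <<'E'
from h import *
np.set_printoptions(precision=4,suppress=True)
print(observe()['position'],observe()['tool_rot'])
g=grab_frame('side');f=grab_frame('top')
save(g['frame'][110:260,160:360],'s4',4); save(f['frame'],'t4')
E
```

```text
[0.4803 0.2392 0.2266] [ 3.1409  0.0016 -3.0886]
```

View pics/s4.png

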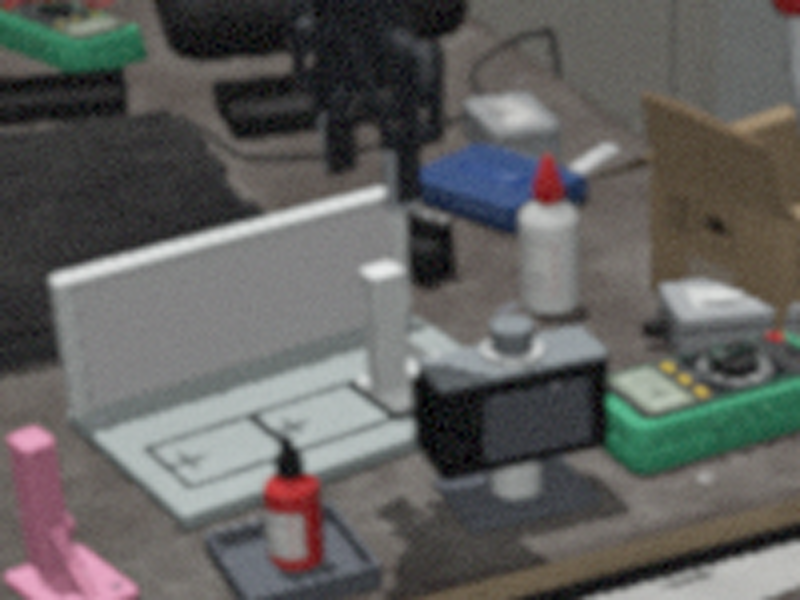

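View pics/t4.png

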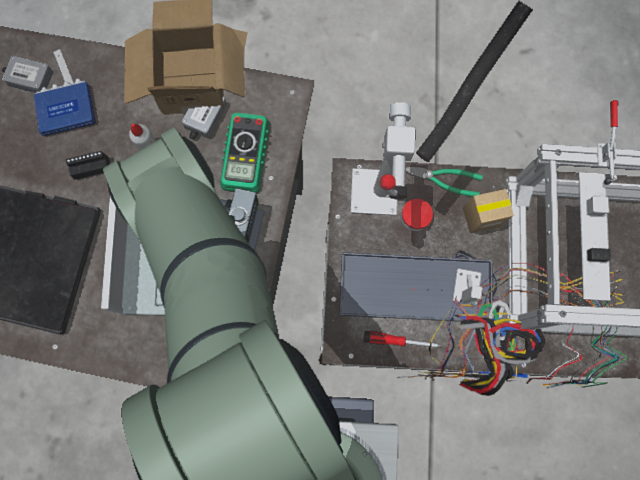

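```bash
python3 - <<'E'
from h import *
np.set_printoptions(precision=4,suppress=True)
g=grab_frame('side');f=grab_frame('top')
save(f['frame'][160:360,450:640],'fr_t',3); save(g['frame'][200:400,340:560],'fr_s',3)
for uv in [(512,308),(512,325),(510,180)]:
  for z in (0.1,.15,.2,.25,.3): p=atz(f,uv,z); print(uv,p,proj(g,p)[0])
E
```

```text
(512, 308) [ 0.3889 -0.3627  0.1   ] [390.6518 353.7809]
(512, 308) [ 0.3833 -0.3466  0.15  ] [383.5988 325.4419]
(512, 308) [ 0.3776 -0.3305  0.2   ] [376.1669 295.6788]
(512, 308) [ 0.3719 -0.3144  0.25  ] [368.3386 264.4338]
(512, 308) [ 0.3662 -0.2983  0.3   ] [360.0964 231.6525]
(512, 325) [ 0.3557 -0.3625  0.1   ] [374.4413 362.3661]
(512, 325) [ 0.3513 -0.3464  0.15  ] [367.5525 333.3065]
(512, 325) [ 0.347  -0.3304  0.2   ] [360.3047 302.801 ]
(512, 325) [ 0.3427 -0.3143  0.25  ] [352.6828 270.795 ]
(512, 325) [ 0.3384 -0.2982  0.3   ] [344.6724 237.2383]
(510, 180) [ 0.6515 -0.3613  0.1   ] [496.8532 295.4371]
(510, 180) [ 0.635  -0.3452  0.15  ] [489.0653 271.9657]
(510, 180) [ 0.6185 -0.3292  0.2   ] [480.7924 247.2206]
(510, 180) [ 0.602  -0.3132  0.25  ] [471.9997 221.1271]
(510, 180) [ 0.5854 -0.2972  0.3   ] [462.6509 193.6086]
```

View pics/fr_t.png

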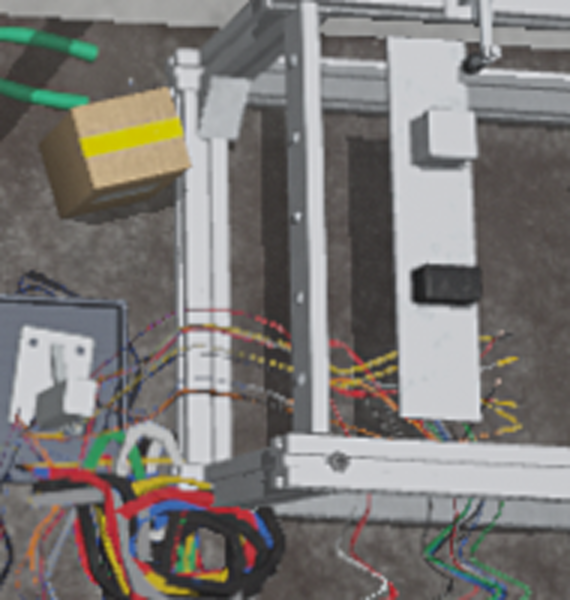

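View pics/fr_s.png

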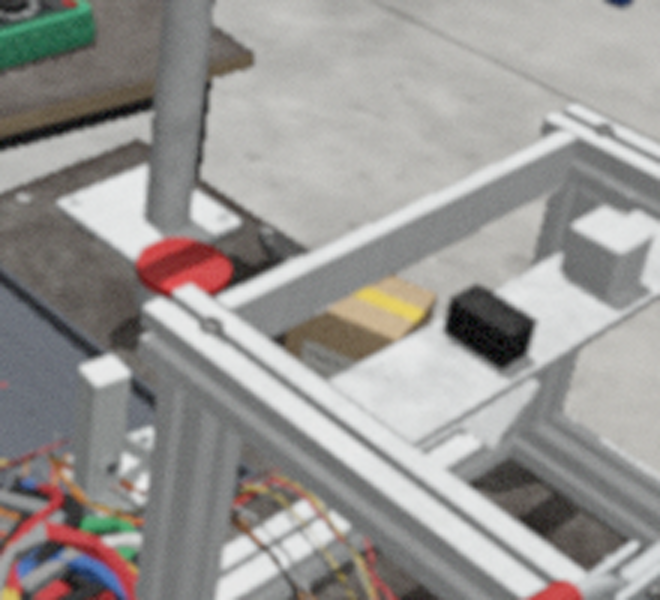

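```bash
python3 - <<'E'
from h import *
np.set_printoptions(precision=4,suppress=True)
g=grab_frame('side');f=grab_frame('top')
def tri(a,b):
    o1,d1=ray(f,a);o2,d2=ray(g,b)
    A=np.stack([d1,-d2],1); t=np.linalg.lstsq(A,o2-o1,rcond=None)[0]
    p,q=o1+d1*t[0],o2+d2*t[1]; return (p+q)/2,np.linalg.norm(p-q)
print('rail corner',tri((541.5,305.5),(389,303)), tri((450+292/3,160+433/3),(340+178/3,200+287/3)))
print('carton',tri((450+42/3,160+140/3),(340+320/3,200+345/3)))
# draw fingers volume at jaw 40: backs 35
a=f['frame'][240:360,420:580].copy(); b=g['frame'][270:400,310:470].copy()
k=5; a=cv2.resize(a,None,fx=k,fy=k); b=cv2.resize(b,None,fx=k,fy=k)
c=np.array([.4165,-.2915]); th=-.138
ux=np.array([np.cos(th),np.sin(th)]); uy=np.array([-np.sin(th),np.cos(th)])
for im,o,fr in ((a,(420,240),f),(b,(310,270),g)):
    for s in (1,-1):
        for z,col in ((.057,(0,255,0)),(.10,(0,255,255))):
            P=[[*(c+ux*i*.011+uy*s*j),z] for i,j in((-1,.02),(1,.02),(1,.037),(-1,.037))]
            q=((proj(fr,P)-o)*k).astype(int); cv2.polylines(im,[q],True,col,1)
save(a,'fin_t'); save(b,'fin_s')
E
```

```text
rail corner (array([ 0.3753, -0.3729,  0.2175]), np.float64(0.017660381343709244)) (array([ 0.3801, -0.3808,  0.232 ]), np.float64(0.00832630588167795))
carton (array([ 0.6122, -0.286 ,  0.0209]), np.float64(0.0024741157930249827))
```

View pics/fin_t.png

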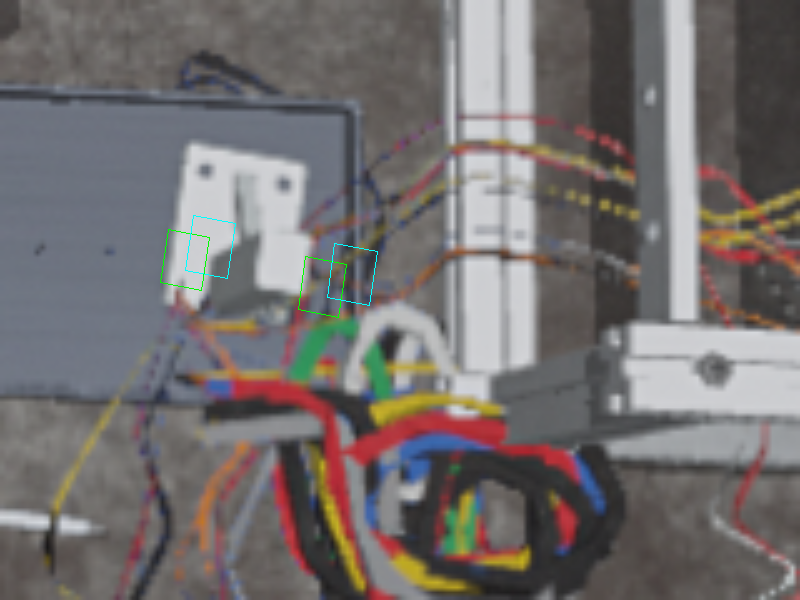

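View pics/fin_s.png

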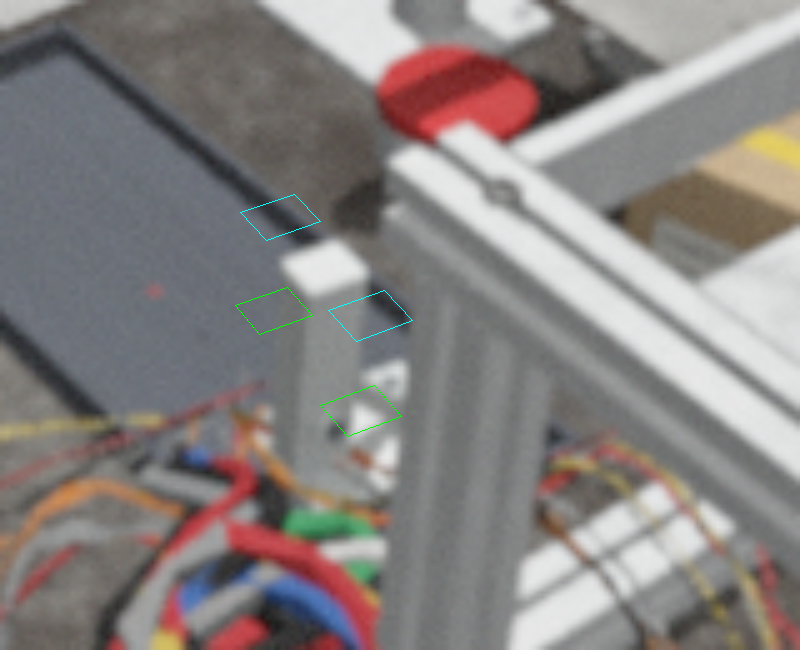

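>>> move_arm:
  motion:
    - [[-9, -30, 5], [0, 0, 0]]
    - [[-18, -60, 10], [0, 0, 0]]
    - [[-27, -90, 15], [0, 0, 0]]
    - [[-36, -120, 20], [0, 0, 0]]
    - [[-45, -150, 20], [0, 0, 0]]
    - [[-53, -180, 20], [0, 0, 0]]
    - [[-60, -210, 20], [0, 0, 0]]
    - [[-60, -240, 20], [0, 0, 0]]
    - [[-61, -270, 20], [0, 0, 0]]
    - [[-61, -300, 20], [0, 0, -0.05]]
    - [[-62, -330, 20], [0, 0, -0.1]]
    - [[-62, -360, 20], [0, 0, -0.15]]
  jaw: 45

```text
clock: 23.82
position: [0.4193, -0.1207, 0.2452]
tool_rot: [3.142, 0.0, 3.044]
force: [-0.1, 0.3, -0.0]
grip_width: 0.045
```

>>> move_arm:
  motion:
    - [[0, -30, 0], [0, 0, -0.045]]
    - [[-1, -60, 0], [0, 0, -0.045]]
    - [[-1, -90, 0], [0, 0, -0.045]]
    - [[-1, -120, 0], [0, 0, -0.045]]
    - [[-2, -145, 0], [0, 0, -0.045]]
    - [[-2, -160, 0], [0, 0, -0.045]]
    - [[-2, -170, 0], [0, 0, -0.045]]
    - [[-2, -170, 0], [0, 0, -0.045]]
    - [[-2, -170, 0], [0, 0, -0.045]]

```text
clock: 24.95
position: [0.4169, -0.2893, 0.245]
tool_rot: [3.141, -0.0, 3.001]
force: [0.2, -0.0, -0.7]
grip_width: 0.0452
```

```bash
python3 - <<'E'
from h import *
np.set_printoptions(precision=4,suppress=True)
print(observe()['position'],observe()['tool_rot'],observe()['qpos'])
g=grab_frame('side');f=grab_frame('top')
save(g['frame'][200:400,260:480],'s5',3.5); save(f['frame'][160:300,80:280],'t5',4)
c=np.array([.4165,-.2915]);print(proj(g,[(*c,.1)]))
E
```

```text
[ 0.4169 -0.2893  0.245 ] [ 3.1413 -0.0001  3.0006] [ 0.3611  0.3535  0.1651  1.9247 -0.0749  0.8694  1.9944]
[[374.8827 323.0097]]
```

View pics/s5.png

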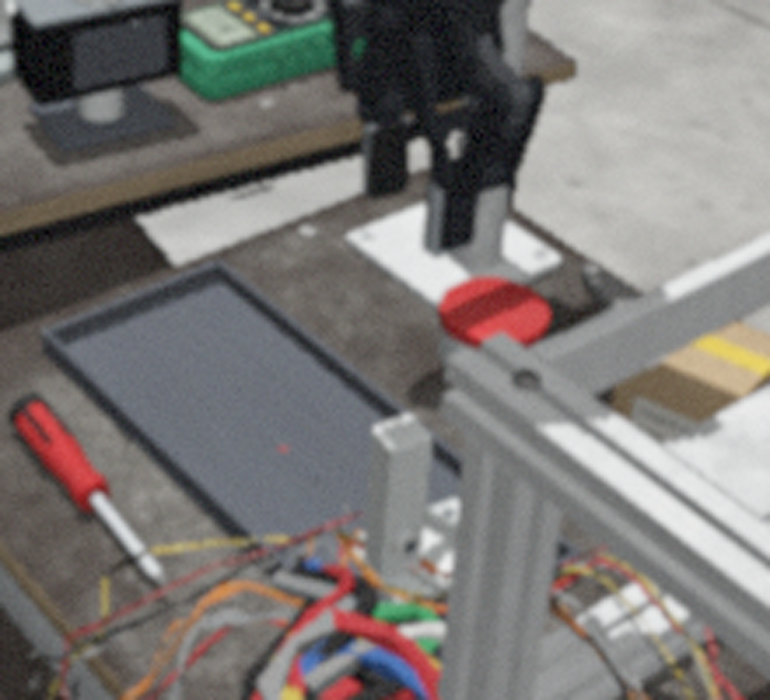

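View pics/t5.png

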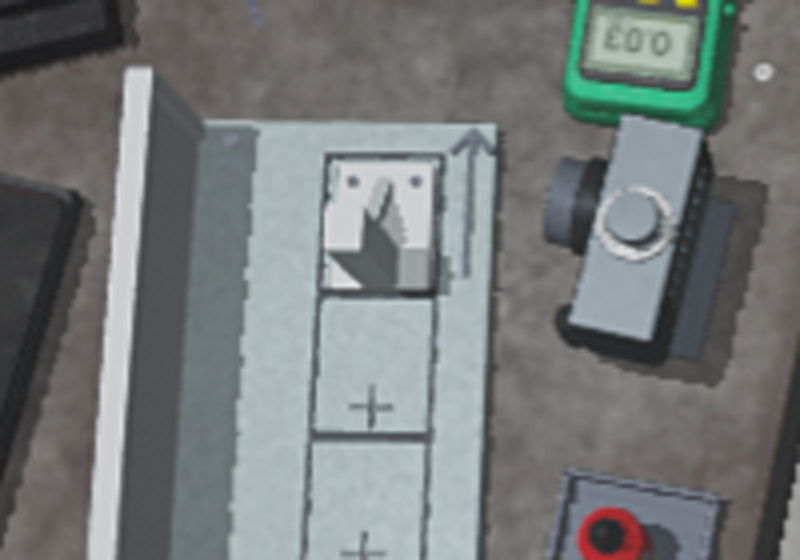

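```bash
python3 - <<'E'
from h import *
f=grab_frame('top')
k=14; o=(152,190); a=f['frame'][190:240,152:202].copy(); a=cv2.resize(a,None,fx=k,fy=k,interpolation=cv2.INTER_CUBIC)
c=np.array([.5354,.3354]); th=.0537
ux=np.array([np.cos(th),np.sin(th)]); uy=np.array([-np.sin(th),np.cos(th)])
def dr(pts,z,col):
    P=[[*(c+ux*i+uy*j),z] for i,j in pts]; q=((proj(f,P)-o+.5)*k).astype(int); cv2.polylines(a,[q],True,col,1)
dr([(-.012,-.026),(.058,-.026),(.058,.026),(-.012,.026)],.020,(0,200,0))
dr([(-.012,-.010),(.012,-.010),(.012,.010),(-.012,.010)],.108,(255,0,0))
dr([(-.016,-.033),(.062,-.033),(.062,.033),(-.016,.033)],.012,(0,0,255))
save(a,'zoom1')
E
```

```text
(no output)
```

View pics/zoom1.png

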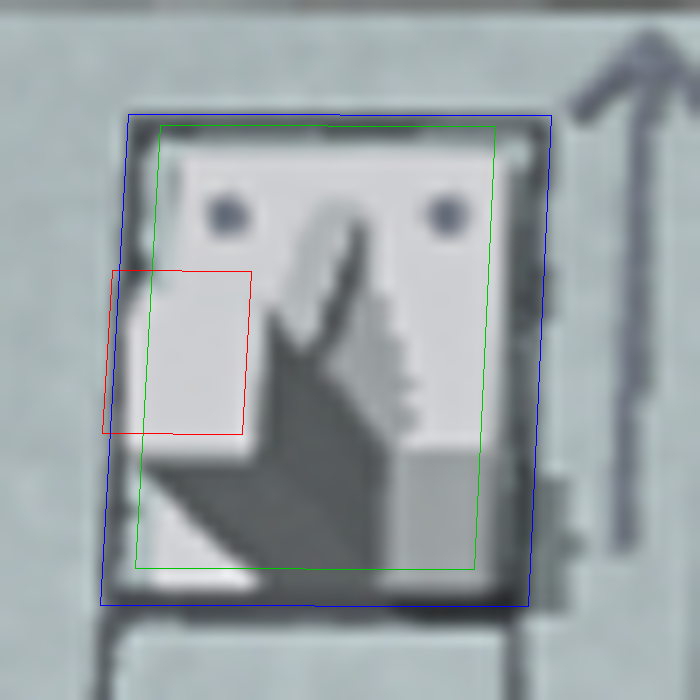

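>>> move_arm:
  motion:
    - [[0, -2, -25], [0, 0, 0]]
    - [[0, -2, -50], [0, 0, 0]]
    - [[0, -2, -75], [0, 0, 0]]
    - [[0, -2, -100], [0, 0, 0]]
    - [[0, -2, -115], [0, 0, 0]]
    - [[0, -2, -115], [0, 0, 0]]

```text
clock: 25.85
position: [0.4165, -0.2918, 0.1295]
tool_rot: [3.141, -0.001, 3.0]
force: [0.4, -0.4, -0.2]
grip_width: 0.0446
```

```bash
python3 - <<'E'
from h import *
np.set_printoptions(precision=4,suppress=True)
print(observe()['position'],observe()['force'])
g=grab_frame('side')
save(g['frame'][240:370,300:460],'s6',4.5)
E
```

```text
[ 0.4165 -0.2918  0.1295] [ 0.3616 -0.4482 -0.2363]
```

View pics/s6.png

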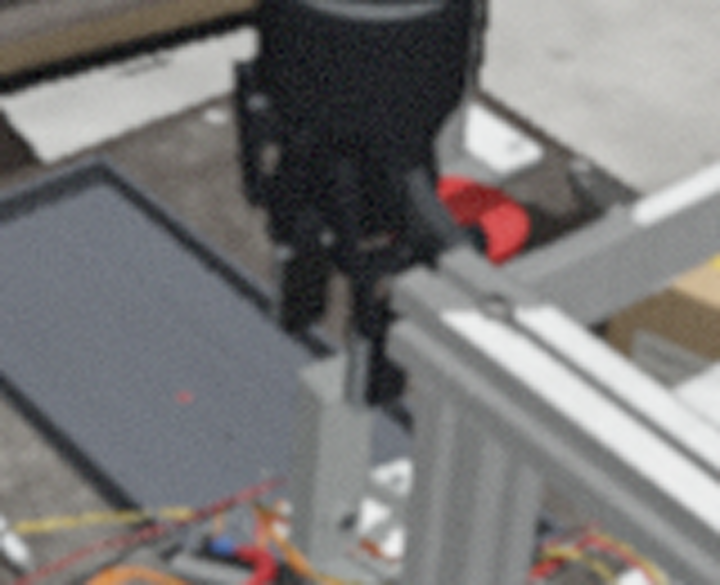

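Fingers straddle the post cleanly. Descend and grip.

>>> move_arm:
  motion:
    - [[0, 0, -15], [0, 0, 0]]
    - [[0, 0, -30], [0, 0, 0]]
    - [[0, 0, -40], [0, 0, 0]]
    - [[0, 0, -46], [0, 0, 0]]
    - [[0, 0, -46], [0, 0, 0]]
    - [[0, 0, -46], [0, 0, 0]]

```text
clock: 26.65
position: [0.4168, -0.2922, 0.0842]
tool_rot: [-3.141, 0.0, 3.0]
force: [0.7, -0.1, -0.3]
grip_width: 0.0452
```

>>> move_arm:
  motion:
    - [[0, 0, 0], [0, 0, 0]]
    - [[0, 0, 0], [0, 0, 0]]
    - [[0, 0, 0], [0, 0, 0]]
    - [[0, 0, 0], [0, 0, 0]]
    - [[0, 0, 0], [0, 0, 0]]
    - [[0, 0, 5], [0, 0, 0]]
    - [[0, 0, 10], [0, 0, 0]]
    - [[0, 0, 10], [0, 0, 0]]
  jaw: 8
  grip_force: 70

```text
clock: 27.65
position: [0.4169, -0.2922, 0.0944]
tool_rot: [-3.141, 0.001, 3.0]
force: [0.6, -0.5, -2.8]
grip_width: 0.019
```

>>> move_arm:
  motion:
    - [[0, 0, 25], [0, 0, 0]]
    - [[0, 0, 50], [0, 0, 0]]
    - [[0, 0, 75], [0, 0, 0]]
    - [[0, 0, 100], [0, 0, 0]]
    - [[0, 15, 125], [0, 0, 0]]
    - [[0, 40, 145], [0, 0, 0]]
    - [[0, 70, 155], [0, 0, 0]]
    - [[0, 105, 155], [0, 0, 0]]
    - [[0, 140, 155], [0, 0, 0]]
    - [[0, 175, 155], [0, 0, 0]]
    - [[0, 210, 155], [0, 0, 0]]
    - [[2, 245, 155], [0, 0, 0]]

```text
clock: 29.15
position: [0.4184, -0.046, 0.249]
tool_rot: [-3.142, 0.0, 3.0]
force: [0.0, -0.7, -1.8]
grip_width: 0.0194
```

>>> move_arm:
  motion:
    - [[2, 35, 0], [0, 0, 0]]
    - [[2, 70, 0], [0, 0, 0]]
    - [[0, 105, 0], [0, 0, 0]]
    - [[-4, 140, 0], [0, 0, 0.04]]
    - [[-8, 175, 0], [0, 0, 0.08]]
    - [[-12, 210, 0], [0, 0, 0.12]]
    - [[-16, 245, 0], [0, 0, 0.16]]
    - [[-20, 280, 0], [0, 0, 0.195]]
    - [[-25, 315, 0], [0, 0, 0.195]]
    - [[-30, 345, 0], [0, 0, 0.195]]
    - [[-34, 366, 0], [0, 0, 0.195]]
    - [[-36, 376, 0], [0, 0, 0.195]]

```text
clock: 30.65
position: [0.3823, 0.3297, 0.2488]
tool_rot: [-3.141, -0.0, -3.087]
force: [0.4, -0.8, -2.7]
grip_width: 0.0191
```

>>> move_arm:
  motion:
    - [[0, 0, -20], [0, 0, 0]]
    - [[0, 0, -45], [0, 0, 0]]
    - [[0, 0, -70], [0, 0, 0]]
    - [[0, 0, -95], [0, 0, 0]]
    - [[0, 0, -120], [0, 0, 0]]
    - [[0, 0, -138], [0, 0, 0]]
    - [[0, 0, -149], [0, 0, 0]]
    - [[0, 0, -155], [0, 0, 0]]
    - [[0, 0, -155], [0, 0, 0]]
    - [[0, 0, -155], [0, 0, 0]]

```text
clock: 31.9
position: [0.3829, 0.3291, 0.0945]
tool_rot: [3.141, 0.001, -3.089]
force: [0.9, -0.1, -2.9]
grip_width: 0.019
```

>>> move_arm:
  motion:
    - [[0, 0, -1], [0, 0, 0]]
    - [[0, 0, -1], [0, 0, 0]]

```text
clock: 32.15
position: [0.3828, 0.3289, 0.0932]
tool_rot: [3.141, 0.0, -3.088]
force: [-0.6, 0.3, -3.5]
grip_width: 0.0194
```

>>> move_arm:
  motion:
    - [[0, 0, -1], [0, 0, 0]]
    - [[0, 0, -1], [0, 0, 0]]

```text
clock: 32.4
position: [0.3827, 0.3291, 0.0922]
tool_rot: [3.141, 0.0, -3.088]
force: [-1.8, -0.1, 3.8]
grip_width: 0.0194
```

>>> move_arm:
  motion:
    - [[0, 0, -0.7], [0, 0, 0]]
    - [[0, 0, -0.7], [0, 0, 0]]

```text
clock: 32.65
position: [0.3827, 0.3293, 0.0921]
tool_rot: [3.141, 0.001, -3.088]
force: [-6.4, -1.4, 20.6]
grip_width: 0.0191
```

Contact; release, rise, and move off towards −y to see the stage.

>>> move_arm:
  motion:
    - [[0, 0, 0], [0, 0, 0]]
    - [[0, 0, 0], [0, 0, 0]]
    - [[0, 0, 0], [0, 0, 0]]
    - [[0, 0, 0], [0, 0, 0]]
    - [[0, 0, 20], [0, 0, 0]]
    - [[0, 0, 45], [0, 0, 0]]
    - [[0, 0, 70], [0, 0, 0]]
    - [[0, 0, 95], [0, 0, 0]]
    - [[0, 0, 125], [0, 0, 0]]
    - [[5, -40, 150], [0, 0, 0]]
    - [[10, -80, 155], [0, 0, 0]]
    - [[20, -120, 155], [0, 0, 0]]
  jaw: 60

```text
clock: 34.15
position: [0.4028, 0.2078, 0.2469]
tool_rot: [3.141, 0.001, -3.088]
force: [1.1, 0.2, 0.9]
grip_width: 0.0598
```

>>> move_arm:
  motion:
    - [[3, -40, 0], [0, 0, 0]]
    - [[6, -80, 0], [0, 0, 0]]
    - [[9, -120, 0], [0, 0, 0]]
    - [[12, -160, 0], [0, 0, 0]]
    - [[12, -200, 0], [0, 0, 0]]
    - [[12, -240, 0], [0, 0, 0]]
    - [[12, -250, 0], [0, 0, 0]]
  jaw: 0

```text
clock: 35.02
position: [0.4144, -0.0431, 0.2463]
tool_rot: [-3.141, -0.0, -3.091]
force: [-0.0, 1.3, 0.2]
grip_width: 0.0002
```

```bash
cat >> h.py <<'E'
def bayview(f,name,x0=130,y0=180,w=80,h=140,k=5):
    a=cv2.resize(f['frame'][y0:y0+h,x0:x0+w],None,fx=k,fy=k,interpolation=cv2.INTER_CUBIC)
    th=.0537; ux=np.array([np.cos(th),np.sin(th)]); uy=np.array([-np.sin(th),np.cos(th)])
    for n in(-1,0,1):
        c=np.array([.4575,.3312])+.078*n*ux
        for pts,z,col in (([(-.012,-.026),(.058,-.026),(.058,.026),(-.012,.026)],.020,(0,200,0)),([(-.012,-.010),(.012,-.010),(.012,.010),(-.012,.010)],.108,(255,0,0)),([(-.016,-.033),(.062,-.033),(.062,.033),(-.016,.033)],.012,(0,0,255))):
            P=[[*(c+ux*i+uy*j),z] for i,j in pts]; q=((proj(f,P)-(x0,y0)+.5)*k).astype(int); cv2.polylines(a,[q],True,col,1)
    save(a,name,.85)
E
python3 - <<'E'
from h import *
np.set_printoptions(precision=4,suppress=True)
print(observe()['position'],observe()['force'])
g=grab_frame('side');f=grab_frame('top')
save(g['frame'][110:260,160:360],'s7',3.5); bayview(f,'t7')
E
```

```text
[ 0.4144 -0.0431  0.2463] [-0.0046  1.3363  0.1689]
```

View pics/s7.png

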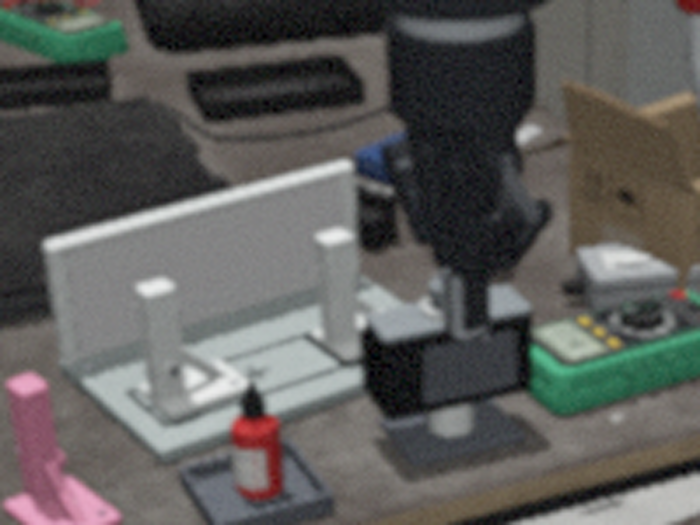

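View pics/t7.png

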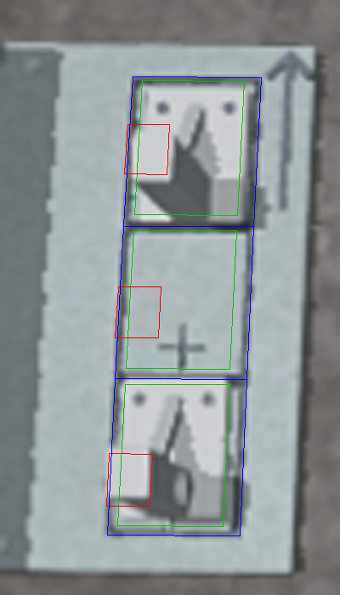

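>>> move_arm:
  motion:
    - [[0, 30, 0], [0, 0, 0]]
    - [[11, 55, 0], [0, 0, 0]]
    - [[25, 80, 0], [0, 0, 0]]
    - [[40, 105, 0], [0, 0, 0]]
    - [[55, 130, 0], [0, 0, 0]]
    - [[70, 155, 0], [0, 0, 0]]
    - [[85, 180, 0], [0, 0, 0]]
    - [[100, 200, 0], [0, 0, 0]]
    - [[115, 215, 0], [0, 0, 0]]
    - [[125, 225, 0], [0, 0, 0]]
    - [[129, 231, 0], [0, 0, 0]]
    - [[129, 231, 0], [0, 0, 0]]

```text
clock: 36.62
position: [0.5434, 0.1902, 0.2462]
tool_rot: [-3.142, -0.0, -3.088]
force: [-0.6, -0.2, -0.1]
grip_width: -0.0001
```

>>> move_arm:
  motion:
    - [[0, 0, -20], [0, 0, 0]]
    - [[0, 0, -40], [0, 0, 0]]
    - [[0, 0, -55], [0, 0, 0]]
    - [[0, 0, -65], [0, 0, 0]]
    - [[0, 0, -65], [0, 0, 0]]
    - [[0, 0, -65], [0, 0, 0]]

```text
clock: 37.38
position: [0.5439, 0.19, 0.1818]
tool_rot: [3.141, 0.001, -3.089]
force: [0.2, 0.2, 0.4]
grip_width: 0.0003
```

```bash
cat >> h.py <<'E'
def zero(n=10):
    r=[];p=[]
    for i in range(n):
        grab_frame('side'); o=observe(); r.append(o['force']); p.append(o['position'])
    r=np.array(r); print('F',r.mean(0).round(2),'sd',r.std(0).round(2),'pos',np.mean(p,0).round(5),'t',o['clock'])
E
python3 - <<'E'
from h import *
zero()
print(tips_ahead)
g=grab_frame('side');f=grab_frame('top')
save(g['frame'][130:260,220:380],'s8',4.5); bayview(f,'t8')
E
```

```text
F [-0.33 -0.42 -0.  ] sd [0.37 0.44 0.27] pos [0.54382 0.18996 0.1816 ] t 37.875
0.025
```

View pics/s8.png

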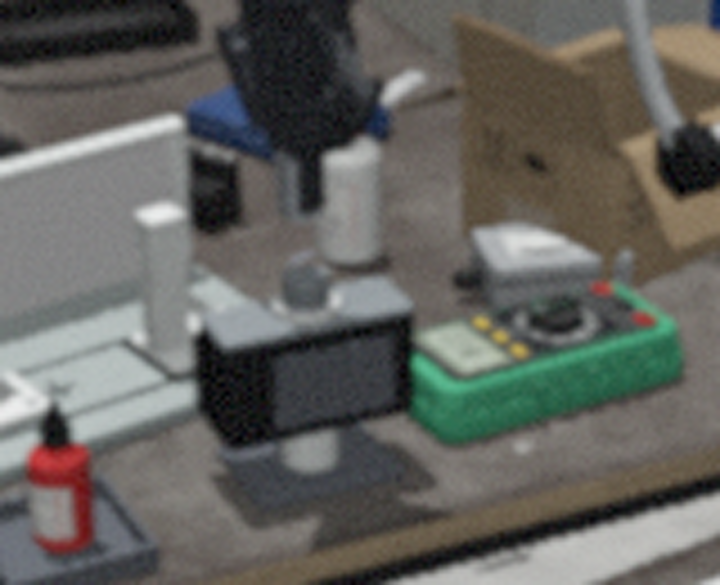

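View pics/t8.png

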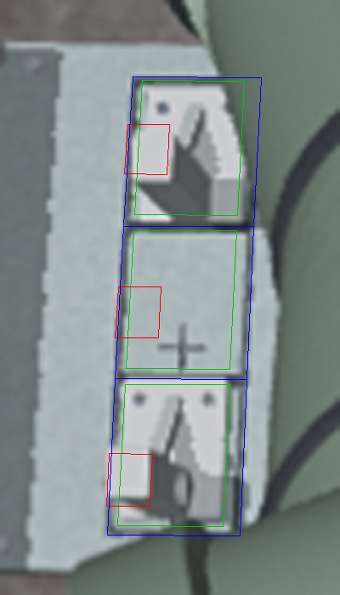

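>>> move_arm:
  motion:
    - [[-1, -2, -6], [0, 0, 0]]
    - [[-1, -2, -12], [0, 0, 0]]
    - [[-1, -2, -18], [0, 0, 0]]
    - [[-1, -2, -18], [0, 0, 0]]

```text
clock: 38.48
position: [0.5424, 0.1879, 0.1626]
tool_rot: [-3.141, -0.001, -3.088]
force: [0.3, 0.0, -0.7]
grip_width: 0.0002
```

```bash
python3 - <<'E'
from h import *
zero(6)
g=grab_frame('side')
save(g['frame'][160:230,250:330],'s9',7)
for z in (.123,.128,.138): print(z,proj(g,[(.543,.188,z)]))
E
```

```text
F [-0.16  0.   -0.18] sd [0.43 0.59 0.5 ] pos [0.54274 0.18794 0.16333] t 38.775
0.123 [[287.96197868 190.36906708]]
0.128 [[287.91265632 188.52164936]]
0.138 [[287.81357533 184.80469146]]
```

View pics/s9.png

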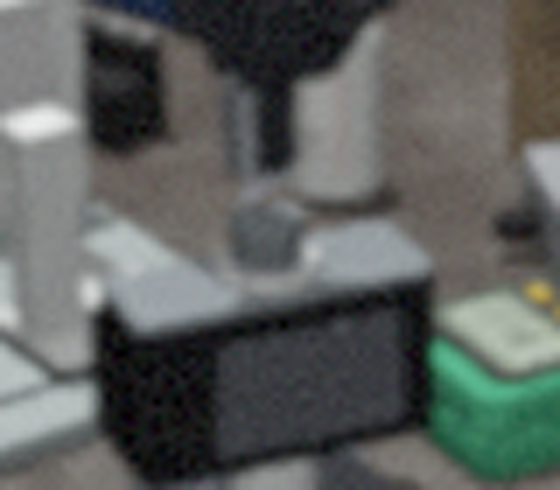

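>>> move_arm:
  motion:
    - [[0, 0, -5], [0, 0, 0]]
    - [[0, 0, -9], [0, 0, 0]]
    - [[0, 0, -12], [0, 0, 0]]
    - [[0, 0, -12], [0, 0, 0]]

```text
clock: 39.33
position: [0.5426, 0.1878, 0.151]
tool_rot: [-3.141, -0.001, -3.088]
force: [-0.5, 0.1, -0.1]
grip_width: -0.0001
```

```bash
python3 -c "
from h import *
zero(6)"
```

```text
F [ 0.14 -0.08 -0.53] sd [0.29 0.53 0.5 ] pos [0.54274 0.18791 0.15135] t 39.625
```

>>> move_arm:
  motion:
    - [[0, 0, -2], [0, 0, 0]]
    - [[0, 0, -4], [0, 0, 0]]
    - [[0, 0, -4], [0, 0, 0]]

```text
clock: 40.0
position: [0.5427, 0.1879, 0.1472]
tool_rot: [-3.142, -0.0, -3.088]
force: [0.5, 0.5, 1.0]
grip_width: 0.0002
```

```bash
python3 -c "
from h import *
zero(6)"
```

```text
F [ 0.06 -0.43  1.22] sd [0.64 0.39 0.64] pos [0.54269 0.18789 0.14731] t 40.3
```

>>> move_arm:
  motion:
    - [[0, 0, -2], [0, 0, 0]]
    - [[0, 0, -4], [0, 0, 0]]
    - [[0, 0, -4], [0, 0, 0]]

```text
clock: 40.67
position: [0.5427, 0.1879, 0.1432]
tool_rot: [-3.142, -0.0, -3.088]
force: [0.7, 0.7, 2.2]
grip_width: 0.0
```

```bash
python3 -c "
from h import *
zero(6)"
```

```text
F [-0.1   0.02  1.77] sd [0.31 0.59 0.4 ] pos [0.54272 0.18792 0.14331] t 40.975
```

>>> move_arm:
  motion:
    - [[0, 0, -0.7], [0, 0, 0]]
    - [[0, 0, -0.7], [0, 0, 0]]

```text
clock: 41.22
position: [0.5427, 0.1879, 0.1426]
tool_rot: [3.142, 0.0, -3.088]
force: [-0.3, -0.0, 1.9]
grip_width: 0.0002
```

```bash
python3 -c "
from h import *
zero(6)"
```

```text
F [0.59 0.02 2.39] sd [0.3  0.37 0.42] pos [0.54273 0.18792 0.14261] t 41.525
```

>>> move_arm:
  motion:
    - [[0, 0, -0.4], [0, 0, 0]]
    - [[0, 0, -0.4], [0, 0, 0]]

```text
clock: 41.78
position: [0.5427, 0.1879, 0.1422]
tool_rot: [3.142, 0.0, -3.088]
force: [0.8, 0.1, 2.0]
grip_width: -0.0001
```

```bash
python3 -c "
from h import *
zero(6)"
```

```text
F [0.83 0.24 2.07] sd [0.38 0.38 0.22] pos [0.54272 0.18791 0.1422 ] t 42.075
```

>>> move_arm:
  motion:
    - [[0, 0, -0.3], [0, 0, 0]]
    - [[0, 0, -0.3], [0, 0, 0]]

```text
clock: 42.32
position: [0.5427, 0.1879, 0.142]
tool_rot: [-3.142, 0.0, -3.088]
force: [0.2, -0.7, 5.5]
grip_width: 0.0001
```

```bash
python3 -c "
from h import *
zero(6)"
```

```text
F [-0.17  0.21  5.45] sd [0.55 0.45 0.51] pos [0.54273 0.18792 0.14202] t 42.625
```

>>> move_arm:
  motion:
    - [[0, 0, 0.1], [0, 0, 0]]
    - [[0, 0, 0.1], [0, 0, 0]]

```text
clock: 42.88
position: [0.5427, 0.1879, 0.142]
tool_rot: [3.142, 0.0, -3.088]
force: [-0.3, 0.2, 3.3]
grip_width: -0.0
```

```bash
python3 -c "
from h import *
zero(30)"
```

```text
F [0.08 0.01 5.27] sd [0.49 0.5  0.59] pos [0.54272 0.18791 0.14204] t 44.375
```

>>> move_arm:
  motion:
    - [[0, 0, 0.06], [0, 0, 0]]
    - [[0, 0, 0.06], [0, 0, 0]]

```text
clock: 44.62
position: [0.5427, 0.1879, 0.1421]
tool_rot: [-3.142, 0.0, -3.088]
force: [1.0, 0.8, 4.7]
grip_width: -0.0
```

```bash
python3 -c "
from h import *
zero(15);zero(15)"
```

```text
F [0.61 0.17 4.6 ] sd [0.68 0.55 0.48] pos [0.54271 0.18791 0.14206] t 45.375
F [0.77 0.22 4.96] sd [0.33 0.38 0.57] pos [0.54271 0.18791 0.14206] t 46.125
```

>>> move_arm:
  motion:
    - [[0, 0, -3], [0, 0, 0]]
    - [[0, 0, -6], [0, 0, 0]]
    - [[0, 0, -6.3], [0, 0, 0]]
    - [[0, 0, -6.3], [0, 0, 0]]

```text
clock: 46.62
position: [0.5427, 0.1879, 0.136]
tool_rot: [3.142, 0.0, -3.088]
force: [-0.9, -0.9, 9.1]
grip_width: -0.0001
```

>>> move_arm:
  motion:
    - [[0, 0, -0.3], [0, 0, 0]]
    - [[0, 0, -0.3], [0, 0, 0]]

```text
clock: 46.88
position: [0.5427, 0.1879, 0.1358]
tool_rot: [3.142, 0.0, -3.088]
force: [-1.0, -1.0, 11.4]
grip_width: -0.0001
```

>>> move_arm:
  motion:
    - [[0, 0, 6], [0, 0, 0]]
    - [[0, 0, 15], [0, 0, 0]]
    - [[0, 0, 30], [0, 0, 0]]
    - [[0, 0, 50], [0, 0, 0]]
    - [[0, 0, 75], [0, 0, 0]]
    - [[0, 0, 100], [0, 0, 0]]
    - [[-10, -30, 110], [0, 0, 0]]
    - [[-30, -60, 110], [0, 0, 0]]
    - [[-60, -90, 110], [0, 0, 0]]
    - [[-90, -120, 110], [0, 0, 0]]
    - [[-110, -150, 110], [0, 0, 0]]
    - [[-120, -180, 110], [0, 0, 0]]

```text
clock: 48.38
position: [0.4216, 0.007, 0.2462]
tool_rot: [3.142, 0.0, -3.088]
force: [1.1, -0.7, 0.1]
grip_width: 0.0003
```

```bash
python3 - <<'E'
from h import *
print(observe()['position'],observe()['clock'])
g=grab_frame('side');f=grab_frame('top')
save(g['frame'][110:270,140:360],'s10',3.5); bayview(f,'t10'); save(f['frame'],'t10f')
E
```

```text
[0.42156427 0.00700266 0.24615125] 48.375
```

View pics/s10.png

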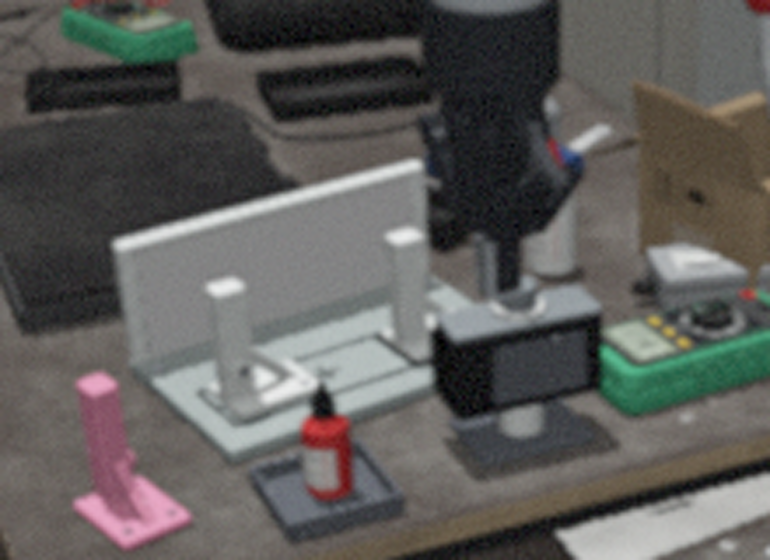

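View pics/t10f.png

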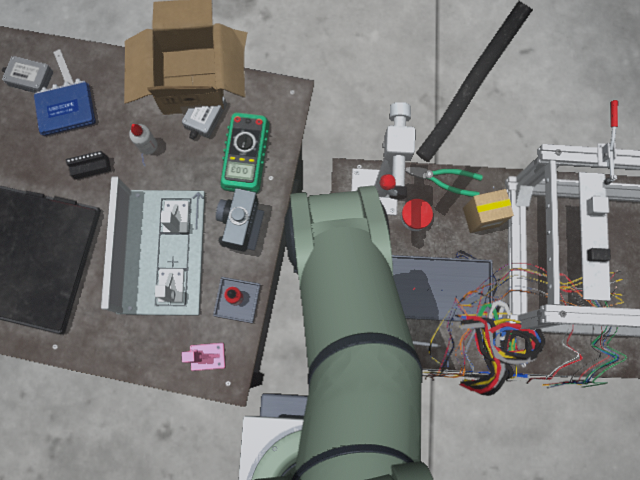

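View pics/t10.png

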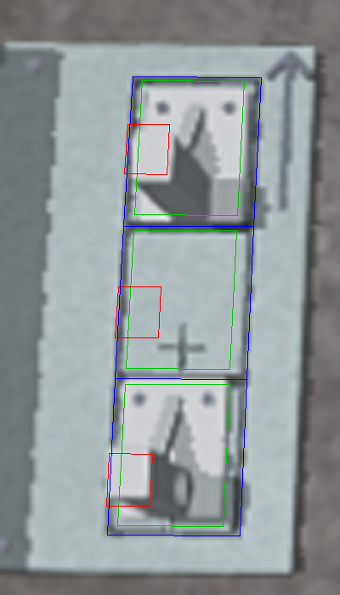

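>>> move_arm:
  motion:
    - [[-2, 30, 0], [0, 0, 0]]
    - [[-5, 60, 0], [0, 0, 0]]
    - [[-8, 90, 0], [0, 0, 0]]
    - [[-12, 120, 0], [0, 0, 0]]
    - [[-16, 150, 0], [0, 0, 0]]
    - [[-20, 180, 0], [0, 0, 0]]
    - [[-24, 210, 0], [0, 0, 0]]
    - [[-28, 240, 0], [0, 0, 0]]
    - [[-32, 270, 0], [0, 0, 0]]
    - [[-36, 300, 0], [0, 0, 0]]
    - [[-38, 316, 0], [0, 0, 0]]
    - [[-39, 322, 0], [0, 0, 0]]
  jaw: 60

```text
clock: 49.98
position: [0.3834, 0.3304, 0.2455]
tool_rot: [-3.141, -0.0, -3.088]
force: [-0.0, -0.5, -0.1]
grip_width: 0.0603
```

>>> move_arm:
  motion:
    - [[0, 0, 0], [0, 0, 0]]
    - [[0, 0, -25], [0, 0, 0]]
    - [[0, 0, -50], [0, 0, 0]]
    - [[0, 0, -75], [0, 0, 0]]
    - [[0, 0, -100], [0, 0, 0]]
    - [[0, 0, -125], [0, 0, 0]]
    - [[0, 0, -143], [0, 0, 0]]
    - [[0, 0, -154], [0, 0, 0]]
    - [[0, 0, -154], [0, 0, 0]]
    - [[0, 0, -154], [0, 0, 0]]

```text
clock: 51.22
position: [0.384, 0.3299, 0.0921]
tool_rot: [3.141, 0.001, -3.089]
force: [0.1, -0.3, -0.2]
grip_width: 0.0601
```

>>> move_arm:
  motion:
    - [[0, 0, 0], [0, 0, 0]]
    - [[0, 0, 0], [0, 0, 0]]
    - [[0, 0, 0], [0, 0, 0]]
    - [[0, 0, 0], [0, 0, 0]]
    - [[0, 0, 0], [0, 0, 0]]
    - [[0, 0, 0], [0, 0, 0]]
    - [[0, 0, 5], [0, 0, 0]]
    - [[0, 0, 10], [0, 0, 0]]
    - [[0, 0, 10], [0, 0, 0]]
  jaw: 8

```text
clock: 52.35
position: [0.3839, 0.33, 0.1019]
tool_rot: [3.141, 0.001, -3.088]
force: [-0.3, 0.8, -3.1]
grip_width: 0.0192
```

>>> move_arm:
  motion:
    - [[0, 0, 25], [0, 0, 0]]
    - [[0, 0, 50], [0, 0, 0]]
    - [[0, 0, 75], [0, 0, 0]]
    - [[0, 0, 100], [0, 0, 0]]
    - [[0, -10, 125], [0, 0, 0]]
    - [[4, -35, 145], [0, 0, 0]]
    - [[8, -65, 148], [0, 0, 0]]
    - [[12, -100, 148], [0, 0, 0]]
    - [[16, -135, 148], [0, 0, 0]]
    - [[20, -170, 148], [0, 0, 0]]
    - [[25, -205, 148], [0, 0, 0]]
    - [[30, -240, 148], [0, 0, 0]]

```text
clock: 53.85
position: [0.4136, 0.0887, 0.2495]
tool_rot: [-3.142, 0.0, -3.088]
force: [-0.6, -0.3, -2.7]
grip_width: 0.019
```

>>> move_arm:
  motion:
    - [[5, -35, 0], [0, 0, 0]]
    - [[6, -70, 0], [0, 0, 0]]
    - [[4, -105, 0], [0, 0, 0]]
    - [[1, -140, 0], [0, 0, 0]]
    - [[-2, -170, 0], [0, 0, 0]]
    - [[-3, -190, 0], [0, 0, 0]]
    - [[-3, -200, 0], [0, 0, 0]]
    - [[-3, -200, -25], [0, 0, 0]]
    - [[-3, -200, -50], [0, 0, 0]]
    - [[-3, -200, -75], [0, 0, 0]]
    - [[-3, -200, -100], [0, 0, 0]]
    - [[-3, -200, -125], [0, 0, 0]]

```text
clock: 55.35
position: [0.4109, -0.1095, 0.1237]
tool_rot: [3.141, 0.0, -3.088]
force: [0.7, 0.0, -2.8]
grip_width: 0.0191
```

```bash
python3 - <<'E'
from h import *
print(observe()['position'],observe()['clock'])
g=grab_frame('side');f=grab_frame('top')
save(g['frame'][220:380,240:420],'s11',3.5); save(f['frame'],'t11')
E
```

```text
[ 0.41091637 -0.10953285  0.12368391] 55.35
```

View pics/s11.png

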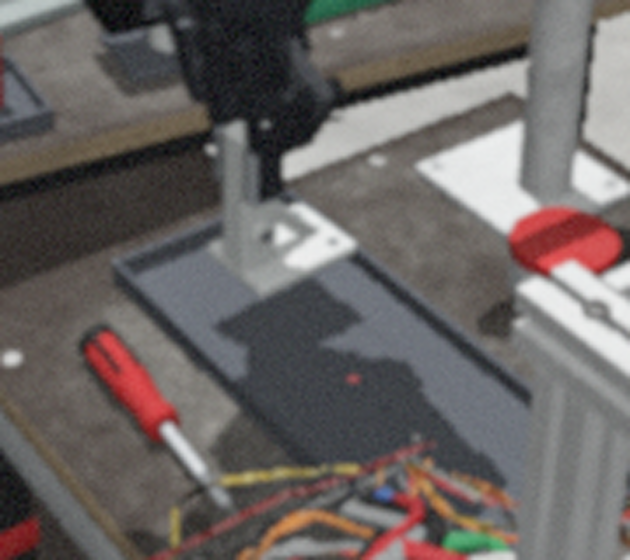

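>>> move_arm:
  motion:
    - [[0, 0, -15], [0, 0, 0]]
    - [[0, 0, -28], [0, 0, 0]]
    - [[0, 0, -36], [0, 0, 0]]
    - [[0, 0, -38], [0, 0, 0]]
    - [[0, 0, -38], [0, 0, 0]]
    - [[0, 0, -38], [0, 0, 0]]

```text
clock: 56.2
position: [0.4109, -0.1102, 0.0868]
tool_rot: [-3.141, 0.0, -3.089]
force: [-0.6, 0.4, -3.4]
grip_width: 0.0191
```

>>> move_arm:
  motion:
    - [[0, 0, -0.8], [0, 0, 0]]
    - [[0, 0, -0.8], [0, 0, 0]]

```text
clock: 56.45
position: [0.4107, -0.1101, 0.0857]
tool_rot: [-3.142, 0.0, -3.088]
force: [0.3, 0.4, -1.3]
grip_width: 0.0194
```

>>> move_arm:
  motion:
    - [[0, 0, -0.8], [0, 0, 0]]
    - [[0, 0, -0.8], [0, 0, 0]]

```text
clock: 56.7
position: [0.4107, -0.1101, 0.0848]
tool_rot: [3.142, -0.0, -3.088]
force: [0.6, -0.1, -2.9]
grip_width: 0.0193
```

>>> move_arm:
  motion:
    - [[0, 0, -0.7], [0, 0, 0]]
    - [[0, 0, -0.7], [0, 0, 0]]

```text
clock: 56.95
position: [0.4106, -0.1101, 0.0841]
tool_rot: [-3.142, -0.0, -3.088]
force: [-0.2, 0.5, -2.6]
grip_width: 0.0194
```

>>> move_arm:
  motion:
    - [[0, 0, -0.6], [0, 0, 0]]
    - [[0, 0, -0.6], [0, 0, 0]]

```text
clock: 57.2
position: [0.4107, -0.1102, 0.0838]
tool_rot: [-3.141, 0.0, -3.089]
force: [-3.0, -1.3, 8.6]
grip_width: 0.019
```

Contact; release, lift, then over to bay 2.

>>> move_arm:
  motion:
    - [[0, 0, 0], [0, 0, 0]]
    - [[0, 0, 0], [0, 0, 0]]
    - [[0, 0, 0], [0, 0, 0]]
    - [[0, 0, 0], [0, 0, 0]]
    - [[0, 0, 20], [0, 0, 0]]
    - [[0, 0, 45], [0, 0, 0]]
    - [[0, 0, 70], [0, 0, 0]]
    - [[0, 0, 95], [0, 0, 0]]
    - [[0, 0, 125], [0, 0, 0]]
    - [[2, 30, 155], [0, 0, 0]]
    - [[4, 60, 162], [0, 0, 0]]
    - [[6, 90, 162], [0, 0, 0]]
  jaw: 60

```text
clock: 58.7
position: [0.4169, -0.0192, 0.2463]
tool_rot: [-3.142, 0.002, -3.089]
force: [0.3, -0.5, -0.2]
grip_width: 0.0598
```

>>> move_arm:
  motion:
    - [[4, 35, 0], [0, 0, 0]]
    - [[8, 70, 0], [0, 0, 0]]
    - [[12, 105, 0], [0, 0, 0]]
    - [[16, 140, 0], [0, 0, 0]]
    - [[20, 175, 0], [0, 0, 0]]
    - [[28, 210, 0], [0, 0, 0]]
    - [[42, 240, 0], [0, 0, 0]]
    - [[60, 270, 0], [0, 0, 0]]
    - [[80, 300, 0], [0, 0, 0]]
    - [[100, 325, 0], [0, 0, 0]]
    - [[115, 345, 0], [0, 0, 0]]
    - [[119, 354, 0], [0, 0, 0]]

```text
clock: 60.2
position: [0.5359, 0.3347, 0.245]
tool_rot: [-3.141, -0.001, -3.088]
force: [-1.1, -0.8, -1.2]
grip_width: 0.0599
```

```bash
python3 - <<'E'
from h import *
print(observe()['position'],observe()['clock'])
g=grab_frame('side');f=grab_frame('top')
save(np.vstack([cv2.resize(f['frame'][230:350,320:520],None,fx=3,fy=3),cv2.resize(g['frame'][120:270,160:360],None,fx=3,fy=3)]),'s12',.7)
E
```

```text
[0.53588076 0.33465986 0.24497793] 60.2
```

View pics/s12.png

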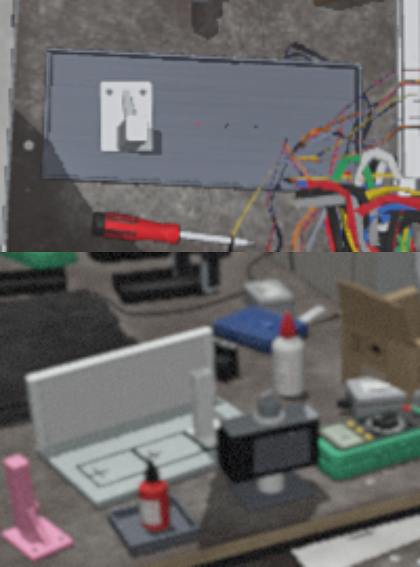

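Bracket 2 stands well in the tray (top view about px (362,285)); bracket 1 is still in bay 2 under the gripper. Grip it.

>>> move_arm:
  motion:
    - [[0, 0, -25], [0, 0, 0]]
    - [[0, 0, -50], [0, 0, 0]]
    - [[0, 0, -75], [0, 0, 0]]
    - [[0, 0, -100], [0, 0, 0]]
    - [[0, 0, -125], [0, 0, 0]]
    - [[0, 0, -143], [0, 0, 0]]
    - [[0, 0, -154], [0, 0, 0]]
    - [[0, 0, -154], [0, 0, 0]]
    - [[0, 0, -154], [0, 0, 0]]

```text
clock: 61.42
position: [0.536, 0.3341, 0.0923]
tool_rot: [3.141, 0.001, -3.088]
force: [0.5, 0.1, -0.3]
grip_width: 0.0596
```

>>> move_arm:
  motion:
    - [[0, 0, 0], [0, 0, 0]]
    - [[0, 0, 0], [0, 0, 0]]
    - [[0, 0, 0], [0, 0, 0]]
    - [[0, 0, 0], [0, 0, 0]]
    - [[0, 0, 0], [0, 0, 0]]
    - [[0, 0, 0], [0, 0, 0]]
    - [[0, 0, 5], [0, 0, 0]]
    - [[0, 0, 10], [0, 0, 0]]
    - [[0, 0, 10], [0, 0, 0]]
  jaw: 8

```text
clock: 62.55
position: [0.5359, 0.3339, 0.102]
tool_rot: [3.141, 0.0, -3.089]
force: [0.0, 0.1, -2.6]
grip_width: 0.0192
```

>>> move_arm:
  motion:
    - [[0, 0, 25], [0, 0, 0]]
    - [[0, 0, 50], [0, 0, 0]]
    - [[0, 0, 75], [0, 0, 0]]
    - [[0, 0, 100], [0, 0, 0]]
    - [[-5, 0, 125], [0, 0, 0]]
    - [[-25, -15, 145], [0, 0, 0]]
    - [[-50, -30, 148], [0, 0, 0]]
    - [[-75, -50, 148], [0, 0, 0]]
    - [[-93, -80, 148], [0, 0, 0]]
    - [[-105, -115, 148], [0, 0, 0]]
    - [[-112, -150, 148], [0, 0, 0]]
    - [[-114, -185, 148], [0, 0, 0]]

```text
clock: 64.05
position: [0.4212, 0.1478, 0.2497]
tool_rot: [3.142, 0.0, -3.088]
force: [0.4, -0.1, -2.6]
grip_width: 0.0194
```

>>> move_arm:
  motion:
    - [[-1, -35, 0], [0, 0, 0]]
    - [[-2, -70, 0], [0, 0, 0]]
    - [[-2, -105, 0], [0, 0, 0]]
    - [[-2, -140, 0], [0, 0, 0]]
    - [[-4, -175, 0], [0, 0, 0]]
    - [[-6, -210, 0], [0, 0, 0]]
    - [[-8, -245, 0], [0, 0, 0]]
    - [[-10, -280, 0], [0, 0, 0]]
    - [[-11, -315, 0], [0, 0, 0]]
    - [[-11, -340, 0], [0, 0, 0]]
    - [[-11, -354, 0], [0, 0, 0]]
    - [[-11, -354, 0], [0, 0, 0]]

```text
clock: 65.55
position: [0.4106, -0.2053, 0.2495]
tool_rot: [3.142, -0.0, -3.089]
force: [-0.3, 0.0, -2.6]
grip_width: 0.0188
```

>>> move_arm:
  motion:
    - [[0, 0, -25], [0, 0, 0]]
    - [[0, 0, -50], [0, 0, 0]]
    - [[0, 0, -75], [0, 0, 0]]
    - [[0, 0, -100], [0, 0, 0]]
    - [[0, 0, -125], [0, 0, 0]]
    - [[0, 0, -125], [0, 0, 0]]

```text
clock: 66.3
position: [0.4101, -0.2038, 0.1236]
tool_rot: [3.14, -0.003, -3.087]
force: [0.2, -1.0, -1.6]
grip_width: 0.0193
```

```bash
python3 - <<'E'
from h import *
print(observe()['position'],observe()['clock'])
g=grab_frame('side')
save(g['frame'][220:380,240:420],'s13',3.5)
E
```

```text
[ 0.41013649 -0.20377389  0.1235506 ] 66.3
```

View pics/s13.png

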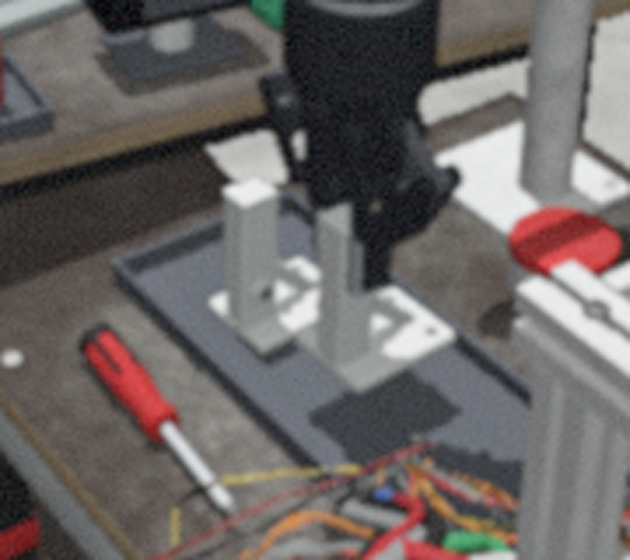

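>>> move_arm:
  motion:
    - [[0, 0, -15], [0, 0, 0]]
    - [[0, 0, -28], [0, 0, 0]]
    - [[0, 0, -36], [0, 0, 0]]
    - [[0, 0, -39], [0, 0, 0]]
    - [[0, 0, -39], [0, 0, 0]]
    - [[0, 0, -39], [0, 0, 0]]

```text
clock: 67.1
position: [0.4108, -0.2052, 0.0858]
tool_rot: [-3.141, 0.0, -3.089]
force: [0.5, 0.5, -2.8]
grip_width: 0.0193
```

>>> move_arm:
  motion:
    - [[0, 0, -1], [0, 0, 0]]
    - [[0, 0, -1], [0, 0, 0]]

```text
clock: 67.35
position: [0.4107, -0.2051, 0.0846]
tool_rot: [-3.142, 0.0, -3.088]
force: [-0.4, 0.1, -2.0]
grip_width: 0.0194
```

>>> move_arm:
  motion:
    - [[0, 0, -0.7], [0, 0, 0]]
    - [[0, 0, -0.7], [0, 0, 0]]

```text
clock: 67.6
position: [0.4107, -0.2051, 0.0839]
tool_rot: [-3.142, 0.0, -3.088]
force: [-0.5, 0.2, 1.2]
grip_width: 0.0193
```

>>> move_arm:
  motion:
    - [[0, 0, -0.5], [0, 0, 0]]
    - [[0, 0, -0.5], [0, 0, 0]]

```text
clock: 67.85
position: [0.4107, -0.2051, 0.0839]
tool_rot: [-3.142, 0.0, -3.088]
force: [-4.9, 3.2, 17.3]
grip_width: 0.0192
```

>>> move_arm:
  motion:
    - [[0, 0, 0], [0, 0, 0]]
    - [[0, 0, 0], [0, 0, 0]]
    - [[0, 0, 0], [0, 0, 0]]
    - [[0, 0, 0], [0, 0, 0]]
    - [[0, 0, 20], [0, 0, 0]]
    - [[0, 0, 45], [0, 0, 0]]
    - [[0, 0, 70], [0, 0, 0]]
    - [[0, 0, 95], [0, 0, 0]]
    - [[0, 0, 125], [0, 0, 0]]
    - [[2, 30, 155], [0, 0, 0]]
    - [[4, 65, 165], [0, 0, 0]]
    - [[6, 100, 165], [0, 0, 0]]
  jaw: 45

```text
clock: 69.35
position: [0.417, -0.1041, 0.2492]
tool_rot: [-3.141, 0.002, -3.089]
force: [0.1, 0.7, -0.1]
grip_width: 0.0449
```

>>> move_arm:
  motion:
    - [[3, 35, 0], [0, 0, 0]]
    - [[4, 70, 0], [0, 0, 0]]
    - [[4, 105, 0], [0, 0, 0]]
    - [[4, 140, 0], [0, 0, 0]]
    - [[4, 165, 0], [0, 0, 0]]
    - [[4, 170, 0], [0, 0, 0]]
    - [[4, 170, 0], [0, 0, 0]]
    - [[4, 170, 0], [0, 0, 0]]

```text
clock: 70.35
position: [0.4207, 0.0639, 0.2483]
tool_rot: [-3.141, -0.0, -3.09]
force: [0.1, 0.6, -0.4]
grip_width: 0.0447
```

```bash
python3 - <<'E'
from h import *
print(observe()['position'],observe()['clock'])
g=grab_frame('side');f=grab_frame('top')
save(f['frame'],'t14'); save(g['frame'][140:380,140:440],'s14',2.6)
E
```

```text
[0.42070564 0.0639098  0.24833732] 70.35
```

View pics/t14.png

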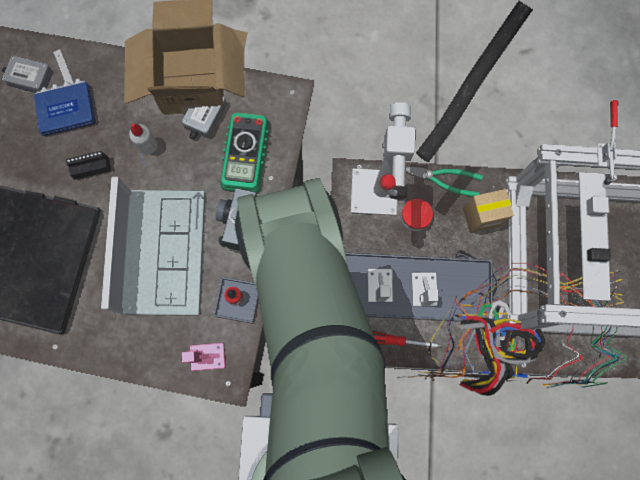

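View pics/s14.png

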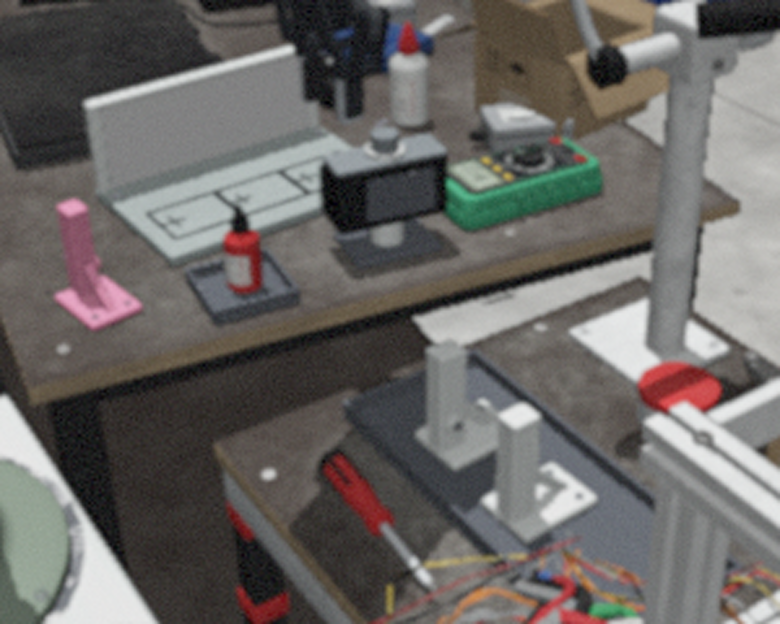

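```bash
python3 - <<'E'
from h import *
f0=grab_frame('top')['frame'].astype(int)
for i in range(20): f=grab_frame('top')
d=np.abs(f['frame'].astype(int)-f0).max(2); d=cv2.blur(d.astype(np.float32),(3,3))
print('tray change',d[245:330,345:500].max(),'all',d.max(), observe()['clock'])
print(job_done())
E
```

```text
tray change 19.777779 all 48.88889 71.5
the job is handed in; nothing more can be done
None
```

The job is done and handed in at about 71 s of robot time, with the gripper clear of everything.

- **Bottle:** I took the red bottle off the stage and stood it in the square tray. The white look-alike was left alone.
- **Brackets:** only two were in the parts tray, one standard and one mirrored. The mirrored one was turned round and stood in bay 2. The standard one stood in bay 0 without turning. Both toes pointed along the arrow. Overlays on the top picture showed both soles inside their frames, though the bay 2 bracket sat about 2–3 mm off centre.
- **Camera:** I held the button at its first click for over 3 s at about 4.5–5.5 N and 6 mm down. I then pressed it right down to 12 mm in all, at about 11 N, and let it go.
- **Return:** both brackets were put back upright in the parts tray, about 95 mm apart.

**Last checks:**
- The final pictures show both brackets upright in the tray, the bottle upright in its tray, the stage empty and the other bench items where they were.
- Two top pictures taken 1 s apart showed no large change in the tray. I took what was there for picture noise and did not look further into it. The largest change elsewhere in the picture was not tracked down.
- For part of the first-click hold the force read 5.3–5.5 N, close to where the second stage starts. The button moved only about 0.2 mm there, so I backed off slightly and kept holding.
- I saw no bracket knocked aside during the run.

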